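# Move an array's disks to the replacement dock in bay order

## Robot

A 6-joint arm with a two-finger parallel gripper is mounted at the origin on the work surface. World frame = base frame: x ahead of the robot, y to its left, z up, the work surface at z = 0. Lengths are in mm, angles in rad, forces in N, time in s.
With the tool pointing down it reaches from about 350 to 950 mm from the base axis. Payload 17.4 kg.
Tool frame: the origin (TCP) lies midway between the tips of the shut fingers; the grasp point (between the pads) lies 19 mm behind it (ctrl.grasp_offset is the z of the grasp point in the tool frame, in mm); z points along the fingers, y is the line along which they close (so a half turn about z gives the same grasp; the last joint's range is limited). The gripper opens to 93 mm and grips with 3 to 60 N. Pads are 15 mm wide; open, the fingers measure 128 mm over their backs; the gripper's body (75 mm by 188 mm) begins 65 mm behind the grasp point.
Start: joints at [-0.038, 0.116, 1.442, -0, 1.584, -0.038], TCP at [675.005, -0.009, 218.646] pointing down, gripper open.
Joint ranges: [-2.83, 2.83], [-0.83, 2.19], [0.07, 2.5], [-1.14, 4.28], [0.01, 3], [-2.97, 2.97]. Speed limits (rad/s): [1.89, 1.89, 2.22, 3.14, 3.14, 3.14].

## Interface

Orientations are given as a rotation vector (axis times angle).
In Python, from plant import ctrl gives the robot as it stands.
- The arm moves only by the tool servo_tool, never from a script. Its argument "steps" is a list of rows, each an object of numbers: "tx", "ty", "tz": the shift along the world's x, y, z in cm; "rx", "ry", "rz": the turn, a rotation vector about the world's x, y, z in rad; "fingers": the closure, from -1 (fully open) to 1 (shut). In form: [{"tx": .., "ty": .., "tz": .., "rx": .., "ry": .., "rz": .., "fingers": ..}, ...]. A call has 1 to 20 rows; each row shifts and turns the commanded pose from where the row before left it; what a row does not reach is not made up. A row lasts 1/10 s, in which the tool goes at most 50 mm and 8.59 degrees, less where a joint would pass 70% of its speed; a pose out of reach is approached as far as the arm can. A call with a gripper value outside its range is refused whole. The fingers move at their own pace and stop on an object; the grip force is fixed at half the most. Time passes only in rows, so rows that do not move let the fingers close. It gives the time, the measured TCP pose, the force, the opening and the grip force at its end, in the units of the state.
- ctrl.get_obs(): the state, without advancing time (a new reading comes with each control period).
- ctrl.read_camera(name): name is "scene" or "side" or "wrist"; returns the picture (420x560x3 uint8, blue, green, red); there is no depth.
- ctrl.get_calibration(name): a dict with "fx", "fy", "cx", "cy" (pixels), "dist_coeffs" ([k1, k2, p1, p2, k3] as OpenCV has them; the pictures are not rectified), "T" (4x4, takes a point from camera to world coordinates); the wrist camera has in their place "hand_eye" (4x4, takes a point from camera to tool coordinates, whose origin is the TCP and whose axes are the flange's). Camera axes: x right, y up, looking along -z (the intrinsics and any distortion apply to the point x, -y, -z); pixel columns grow to the right and rows downward; lengths in mm; the calibration is good to about 2 mm. A picture is of the moment at which its call begins: read the wrist's pose just before it. get_calibration takes no time and is no camera call.
- ctrl.job_done(): hands the job in; it is judged then, once.
The state is a dict: "time": time; "qpos": joint angles; "joint_velocities": joint speeds; "tau": joint torques, N m; "tcp_pos": TCP position; "orientation": TCP orientation; "force": force on the tool from outside, world axes, zero at the start; "ft_torque": the same for the moment, N m; "finger_gap": finger opening in mm; "grip_force": force on a finger pad.
Only numpy, scipy, OpenCV 4.12 (cv2) and the standard library are available. Lean on these libraries where they do the work, as an engineer would, in place of code of your own. Each camera call takes 0.05 s, during which the arm holds its last target. There are 200 camera calls.

## Task

The old black disk dock has died: move its four hard disks into the empty grey dock in the same bay order, counting from the power-button end of each dock. Each disk must stand upright and fully down in its bay the same way round as before (label towards the power-button end, connector on the socket); lower the disks in rather than dropping them, never tip one over, and leave the screwdriver and the reel alone.

Things in the scene. Friction and masses are not known exactly. Their poses are not given: they have to be found in the camera images.
- disk_1: 3.5-inch hard disk, starts in the old black dock's bay next to its button panel. Stands on end: 101.6 (x) by 26.1 (y, thickness to grip) by 147 mm (z, up), 0.6 kg. Origin: connector centre in the underside; the block's middle is 20 mm along +x. +y is the white label face, at the start towards the button panel; -y has the green circuit board.
- disk_2: Alike disk, same size and axes as disk_1 (disks are told apart only by the bay they start in): starts in the old dock's second bay from the button panel, 58 mm from disk_1. Gaps between neighbouring disks are 32 mm.
- disk_3: Alike disk, same size and axes as disk_1: starts in the old dock's third bay from the button panel. At the start a disk's underside is 10 mm and its top 157 mm above the bench; its upper 82 mm stands clear of the dock.
- disk_4: Alike disk, same size and axes as disk_1: starts in the old dock's fourth bay, farthest from the button panel. Both docks are alike but for colour: fixed, 140 by 268 mm, 75 mm high, with a 36 mm wide panel with a round white power button at the bay 1 end.
- bay_1: Bay of the empty grey dock next to its button panel. Origin: centre of the black socket on the bay's floor, 10 mm above the bench, where the disk's connector (its origin) comes to rest; z up, +y along the row towards the button panel; the bay's middle is 20 mm from the origin along +x.
- bay_2: Second bay of the grey dock from its button panel, same shape and axes as bay_1, 58 mm from it. The well of a bay is 104.1 (x) by 28.6 mm (y), 1.25 mm of play each side; from 52 mm above the bench its four sides flare to a mouth of 117 by 41.6 mm at the dock's top, 75 mm above the bench.
- bay_3: Third bay of the grey dock from its button panel, same shape and axes as bay_1. The flared mouth guides a disk in under its own weight; there is no plugging force: the disk just stands on the bay's floor.
- bay_4: Fourth bay of the grey dock, farthest from its button panel, same shape and axes as bay_1.
- screwdriver: Bystander: a loose red-handled screwdriver about 160 mm long lying on the mat; origin at its underside about mid-length. Not part of the job.
- solder_reel: Bystander: a metal reel, 60 mm across and 38 mm high, standing on the mat; origin at the centre of its underside. Not part of the job.
There are look-alikes about, which are no part of the job. Leave any turquoise look-alike of the disk_2 alone.

How it is judged (in metres and radians):
At the end, for the whole second after the job is handed in: Every disk stands at rest and released in the grey dock's bay of its own number (same count from the power-button end as in the old dock), its connector within 8 mm of that bay's socket centre (so fully down and the right way round) and upright within 0.12 rad (distance between disk_1 and bay_1 below 0.008 m and angle between each of disk_1, disk_2, disk_3, disk_4's own z axis and vertical below 0.12 rad and linear speed of each of disk_1, disk_2, disk_3, disk_4 below 0.02 m/s and distance between disk_2 and bay_2 below 0.008 m and distance between disk_3 and bay_3 below 0.008 m and distance between disk_4 and bay_4 below 0.008 m); the robot touches nothing.
It fails at once if a disk is dropped: it falls free of the fingers at more than 1 m/s (a fall of about 50 mm, as from above the dock's mouth) ((linear speed of disk_1 above 1 m/s and contact force between disk_1 and the fingers below 0.1 N) or (linear speed of disk_2 above 1 m/s and contact force between disk_2 and the fingers below 0.1 N) or (linear speed of disk_3 above 1 m/s and contact force between disk_3 and the fingers below 0.1 N) or (linear speed of disk_4 above 1 m/s and contact force between disk_4 and the fingers below 0.1 N)).
It fails at once if a disk is tipped over (leans more than 0.6 rad) (angle between any of disk_1, disk_2, disk_3, disk_4's own z axis and vertical above 0.6 rad).
It fails at once if the screwdriver or the reel is pushed more than 30 mm (distance of any of screwdriver, solder_reel from where it was at the start of the episode above 0.03 m).
It also fails if it takes over 118 s, if anything falls off the work surface, if the arm or the gripper's body presses on something with over 40 N, if the wrist force passes 120 N, or if a joint passes its speed limit or range.

## Working session

There is one attempt and no reset: what is moved stays moved. The work goes in short steps, Python scripts to look and compute and a tool call to move; the robot and the scene stay as the last step left them, time stands still between calls to the robot, and variables do not carry over. Pictures are saved under pics/ and viewed, at most 15 in all, crops included, and the job is handed in when it is done.

Besides the shell and the picture viewer there is one more tool, called after "Call:" by a JSON object that holds its "name" and its "arguments", one argument or row to a line. servo_tool: Moves the arm, as the interface text tells. Its arguments: {"type":"object","properties":{"steps":{"type":"array","items":{"type":"object","properties":{"tx":{"type":"number"},"ty":{"type":"number"},"tz":{"type":"number"},"rx":{"type":"number"},"ry":{"type":"number"},"rz":{"type":"number"},"fingers":{"type":"number"}}}}},"required":["steps"]}

```bash
mkdir -p pics; ls; python3 - <<'E'
from plant import ctrl
import cv2,numpy as np
for n in("scene","side"):
    cv2.imwrite(f"pics/{n}0.png",ctrl.read_camera(n))
    c=ctrl.get_calibration(n); print(n,{k:np.round(v,4).tolist() for k,v in c.items()})
print({k:np.round(v,4).tolist() for k,v in ctrl.get_calibration("wrist").items()})
print(ctrl.get_obs(),ctrl.grasp_offset)
E
```

```text
pics
scene {'fx': 397.1147, 'fy': 397.1147, 'cx': 282.1463, 'cy': 212.9873, 'dist_coeffs': [-0.0788, 0.0, 0.0, 0.0, 0.0], 'T': [[0.2167, -0.5767, 0.7877, 1360.0553], [0.9762, 0.1384, -0.1673, -194.0486], [-0.0125, 0.8052, 0.5929, 691.7148], [0.0, 0.0, 0.0, 1.0]]}
side {'fx': 524.4362, 'fy': 524.4362, 'cx': 281.2814, 'cy': 204.9378, 'dist_coeffs': [0.0429, 0.0, 0.0, 0.0, 0.0], 'T': [[0.9562, 0.2193, -0.194, 229.3247], [-0.2927, 0.7351, -0.6116, -736.4232], [0.0085, 0.6416, 0.767, 992.2785], [0.0, 0.0, 0.0, 1.0]]}
{'fx': 317.6822, 'fy': 317.6822, 'cx': 281.0845, 'cy': 207.6224, 'dist_coeffs': [-0.0459, 0.0, 0.0, 0.0, 0.0], 'hand_eye': [[0.0002, 0.9576, 0.288, 80.422], [1.0, -0.0004, 0.0008, -0.3243], [0.0009, 0.288, -0.9576, -165.8611], [0.0, 0.0, 0.0, 1.0]]}
{'time': 0.1, 'qpos': array([-3.77992140e-02,  1.16458010e-01,  1.44220126e+00,  1.36568692e-05,
        1.58405430e+00, -3.77899807e-02]), 'joint_velocities': array([-1.06329558e-03, -9.17390096e-04, -7.39201746e-04, -7.93314133e-05,
        1.87916734e-03, -1.03068074e-03]), 'tau': array([ 3.09313356e-03, -7.22894382e+01, -6.23865938e+01,  7.81798759e-02,
        2.28431396e-02, -1.37065126e-04]), 'tcp_pos': array([6.74800284e+02, 3.28439384e-03, 2.17963806e+02]), 'orientation': array([-2.22086358e+00, -2.22084345e+00,  1.18104293e-03]), 'force': array([ 0.0537314 , -0.03981859,  0.05636779]), 'ft_torque': array([-0.01724202,  0.01467718,  0.01371489]), 'grip_force': 0.0, 'finger_gap': 92.92459784031702} -18.8
```

View pics/scene0.png

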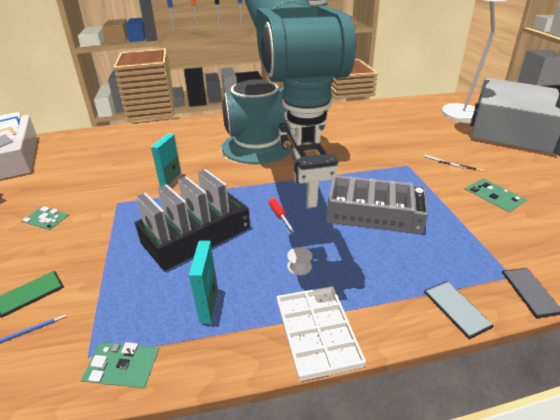

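View pics/side0.png

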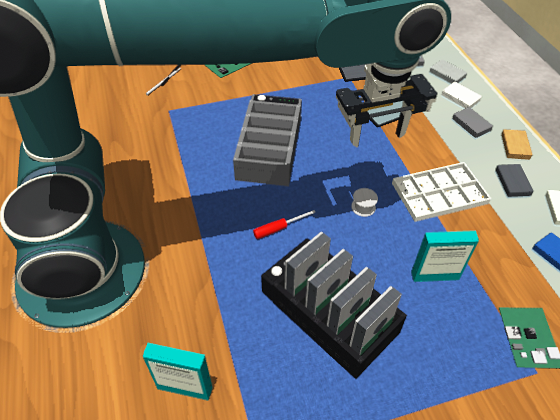

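```bash
cat > h.py <<'E'
from plant import ctrl
import cv2,numpy as np
from scipy.spatial.transform import Rotation as R
def cam(n,o=None):
    c=ctrl.get_calibration(n); K=np.array([[c['fx'],0,c['cx']],[0,c['fy'],c['cy']],[0,0,1.]])
    if n=='wrist':
        o=o or ctrl.get_obs(); T=np.eye(4); T[:3,:3]=R.from_rotvec(o['orientation']).as_matrix(); T[:3,3]=o['tcp_pos']; T=T@c['hand_eye']
    else: T=np.array(c['T'])
    return K,np.array(c['dist_coeffs']),T
def at(C,pts,z):
    K,d,T=C; u=cv2.undistortPoints(np.array(pts,float).reshape(-1,1,2),K,d)[:,0]
    r=np.c_[u[:,0],-u[:,1],-np.ones(len(u))]@T[:3,:3].T
    return T[:3,3]+r*((z-T[2,3])/r[:,2])[:,None]
def proj(C,P):
    K,d,T=C; p=(np.array(P,float)-T[:3,3])@T[:3,:3]; p[:,1:]*=-1
    return cv2.projectPoints(p,np.zeros(3),np.zeros(3),K,d)[0][:,0]
E
python3 - <<'E'
from h import *
C=cam('side')
print(at(C,[(276,271),(262,282),(262,98),(251,95),(302,98),(237,161),(290,169)],75).round())
print(at(C,[(323,233),(400,290)],157).round())
print(at(C,[(170,350)],150), at(C,[(365,200),(285,225)],20))
E
```

```text
[[ 399. -172.   75.]
 [ 364. -189.   75.]
 [ 523.  376.   75.]
 [ 497.  397.   75.]
 [ 628.  345.   75.]
 [ 398.  160.   75.]
 [ 515.   97.   75.]]
[[ 499. -164.  157.]
 [ 589. -326.  157.]]
[[ 168.56775695 -316.70497751  150.        ]] [[675.4284155   -4.53823734  20.        ]
 [465.66225113 -22.25620427  20.        ]]
```

Call:
{"name": "servo_tool", "arguments": {
  "steps": [
    {"tz": 5,"fingers": 0.14},
    {"tz": 5,"ty": -3,"tx": -2,"fingers": 0.14},
    {"ty": -4,"tx": -2.5,"fingers": 0.14},
    {"ty": -4,"tx": -2.5,"fingers": 0.14},
    {"ty": -4,"tx": -2.5,"fingers": 0.14},
    {"ty": -4,"tx": -2.5,"fingers": 0.14},
    {"ty": -4,"tx": -2.5,"fingers": 0.14},
    {"ty": -3,"tx": -3,"fingers": 0.14},
    {"fingers": 0.14},
    {"fingers": 0.14},
    {"fingers": 0.14}
  ]
}}

```text
validation failed for argument at $.st...
```

```bash
python3 - <<'E'
from h import *
import pickle
o=ctrl.get_obs(); im=ctrl.read_camera('wrist'); cv2.imwrite('pics/w1.png',im); pickle.dump(o,open('o1.pkl','wb')); print(o['tcp_pos'],o['orientation'],o['finger_gap'])
E
```

```text
[6.74800284e+02 3.28439384e-03 2.17963806e+02] [-2.22086358e+00 -2.22084345e+00  1.18104293e-03] 92.92459784031702
```

View pics/w1.png

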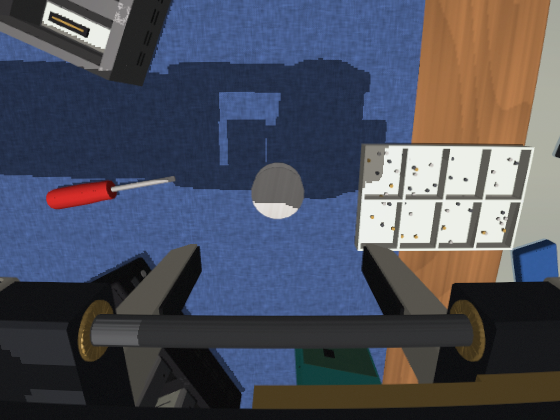

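Call:
{"name": "servo_tool", "arguments": {
  "steps": [
    {"tx": 0,"ty": 0,"tz": 5,"rx": 0,"ry": 0,"rz": 0,"fingers": 0.14},
    {"tx": -2,"ty": -2,"tz": 4,"rx": 0,"ry": 0,"rz": 0,"fingers": 0.14},
    {"tx": -2,"ty": -4,"tz": 1,"rx": 0,"ry": 0,"rz": 0,"fingers": 0.14},
    {"tx": -2,"ty": -4,"tz": 0,"rx": 0,"ry": 0,"rz": 0,"fingers": 0.14},
    {"tx": -2,"ty": -4,"tz": 0,"rx": 0,"ry": 0,"rz": 0,"fingers": 0.14},
    {"tx": -2,"ty": -4,"tz": 0,"rx": 0,"ry": 0,"rz": 0,"fingers": 0.14},
    {"tx": -2,"ty": -4,"tz": 0,"rx": 0,"ry": 0,"rz": 0,"fingers": 0.14},
    {"tx": -2,"ty": -4,"tz": 0,"rx": 0,"ry": 0,"rz": 0,"fingers": 0.14},
    {"tx": -2,"ty": -4,"tz": 0,"rx": 0,"ry": 0,"rz": 0,"fingers": 0.14},
    {"tx": -1.5,"ty": -4,"tz": 0,"rx": 0,"ry": 0,"rz": 0,"fingers": 0.14},
    {"tx": 0,"ty": -2,"tz": 0,"rx": 0,"ry": 0,"rz": 0,"fingers": 0.14},
    {"tx": 0,"ty": 0,"tz": 0,"rx": 0,"ry": 0,"rz": 0,"fingers": 0.14},
    {"tx": 0,"ty": 0,"tz": 0,"rx": 0,"ry": 0,"rz": 0,"fingers": 0.14}
  ]
}}

```text
time: 1.45
tcp_pos: [500.3, -359.7, 318.2]
orientation: [-2.221, -2.221, -0.0]
force: [-0.6, 0.2, 0.4]
finger_gap: 39.7
grip_force: 0.0
```

```bash
python3 - <<'E'
from h import *
import pickle
o=ctrl.get_obs(); im=ctrl.read_camera('wrist'); cv2.imwrite('pics/w2.png',im); pickle.dump(o,open('o2.pkl','wb')); print(o['time'],o['tcp_pos'],o['orientation'],o['finger_gap'])
cv2.imwrite('pics/w2c.png',cv2.resize(im[0:300,80:480],(800,600),interpolation=cv2.INTER_CUBIC))
E
```

```text
1.45 [ 500.32483744 -359.69360662  318.24380537] [-2.22120409e+00 -2.22052781e+00 -3.16247349e-04] 39.66399092664687
```

View pics/w2.png

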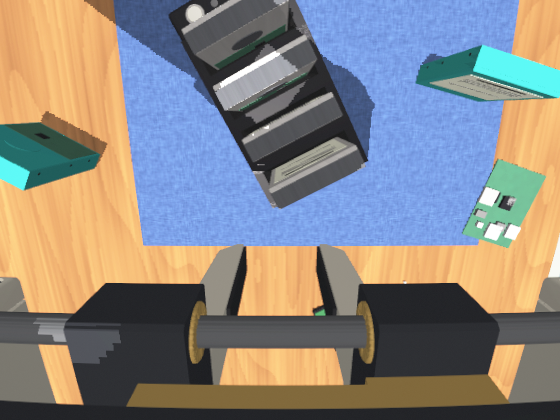

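Call:
{"name": "servo_tool", "arguments": {
  "steps": [
    {"tx": 0,"ty": 3,"tz": 0,"rx": 0,"ry": 0,"rz": 0,"fingers": 0.14},
    {"tx": 0,"ty": 3,"tz": 0,"rx": 0,"ry": 0,"rz": 0,"fingers": 0.14},
    {"tx": 0,"ty": 2,"tz": 0,"rx": 0,"ry": 0,"rz": 0,"fingers": 0.14},
    {"tx": 0,"ty": 0,"tz": 0,"rx": 0,"ry": 0,"rz": 0,"fingers": 0.14},
    {"tx": 0,"ty": 0,"tz": 0,"rx": 0,"ry": 0,"rz": 0,"fingers": 0.14}
  ]
}}

```text
time: 2.0
tcp_pos: [500.3, -279.4, 319.0]
orientation: [2.219, 2.223, -0.0]
force: [-0.6, -0.2, -0.0]
finger_gap: 39.9
grip_force: 0.0
```

```bash
python3 - <<'E'
from h import *
import pickle
o=ctrl.get_obs(); im=ctrl.read_camera('wrist'); cv2.imwrite('pics/w3.png',im); pickle.dump(o,open('o3.pkl','wb')); print(o['time'],o['tcp_pos'],o['orientation'],o['finger_gap'])
cv2.imwrite('pics/w3c.png',cv2.resize(im[10:310,80:480],(800,600),interpolation=cv2.INTER_CUBIC))
E
```

```text
2.0 [ 500.32507605 -279.40729108  318.9748549 ] [ 2.21912789e+00  2.22270567e+00 -8.41892573e-05] 39.91350680370188
```

View pics/w3c.png

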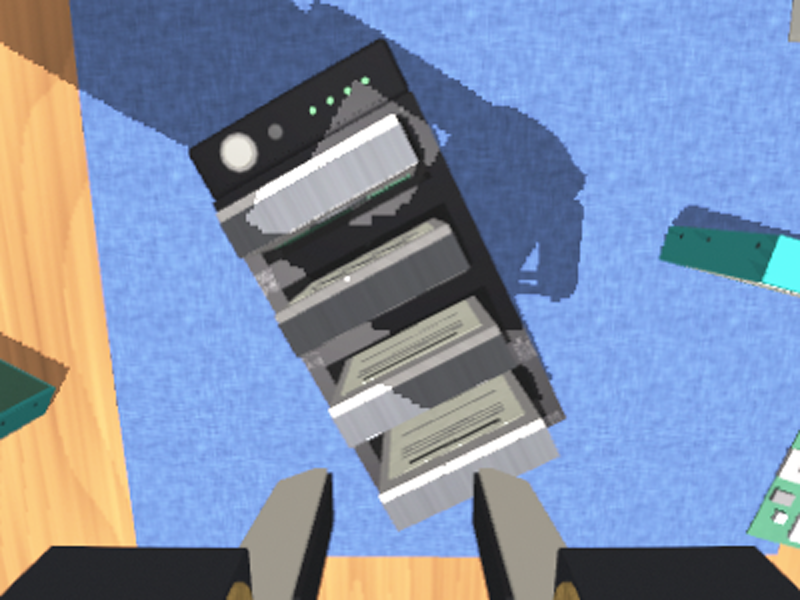

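```bash
cat >> h.py <<'E'
from scipy.optimize import least_squares
def model(p,disks=True):
    # p: bay1 block-middle x,y, heading of +y axis
    v=np.array([np.cos(p[2]),np.sin(p[2])]); u=np.array([v[1],-v[0]]); f=lambda a,b,z:[*(p[:2]+a*u+b*v),z]
    dock=[f(a,b,75) for a,b in((-70,65),(70,65),(70,-203),(-70,-203))]
    t=[f(a,-58*i+b,157) for i in range(4) for a,b in((-50.8,13.05),(50.8,13.05),(50.8,-13.05),(-50.8,-13.05))]
    m=[f(a,-58*i+b,75) for i in range(4) for a,b in((-58.5,20.8),(58.5,20.8),(58.5,-20.8),(-58.5,-20.8))]
    return np.array(dock+(t if disks else m))
def fit(C,idx,px,p0,disks):
    r=least_squares(lambda p:(proj(C,model(p,disks)[idx])-px).ravel(),p0,x_scale=[1,1,.01],loss='soft_l1')
    return r.x,(proj(C,model(r.x,disks)[idx])-px)
def overlay(im,C,p,disks,name,box,s):
    x0,y0,x1,y1=box; im=cv2.resize(im[y0:y1,x0:x1],None,fx=s,fy=s,interpolation=cv2.INTER_CUBIC)
    q=((proj(C,model(p,disks))-[x0,y0]+.5)*s-.5).reshape(-1,4,2)
    cv2.polylines(im,list(np.round(q).astype(int)),True,(0,0,255),1); cv2.imwrite(name,im)
E
python3 - <<'E'
from h import *
import pickle
C=cam('wrist',pickle.load(open('o3.pkl','rb')))
im=cv2.imread('pics/w3.png')
idx=[0,1,4,5,6,9,10,8,16,17,18,19]
px=np.array([(190,152),(385,40),(218,210),(395,114),(420,163),(445,245),(468,268),(278,322),(380,497),(547,420),(558,453),(400,527)])/2+[80,10]
p,r=fit(C,idx,px,[470,-150,2.08],True); print(p,r.round(1).tolist())
overlay(im,C,p,True,'pics/w3o.png',(80,10,480,310),2)
E
```

```text
[ 457.4384519  -191.94191995    2.05368783] [[-3.9, -0.5], [-0.2, -3.6], [-1.2, 2.8], [0.2, -0.1], [0.2, 0.7], [2.2, -10.5], [2.1, 1.4], [-1.7, -2.4], [-0.2, 0.1], [-1.6, -0.6], [2.3, 2.5], [0.5, 3.3]]
```

View pics/w3o.png

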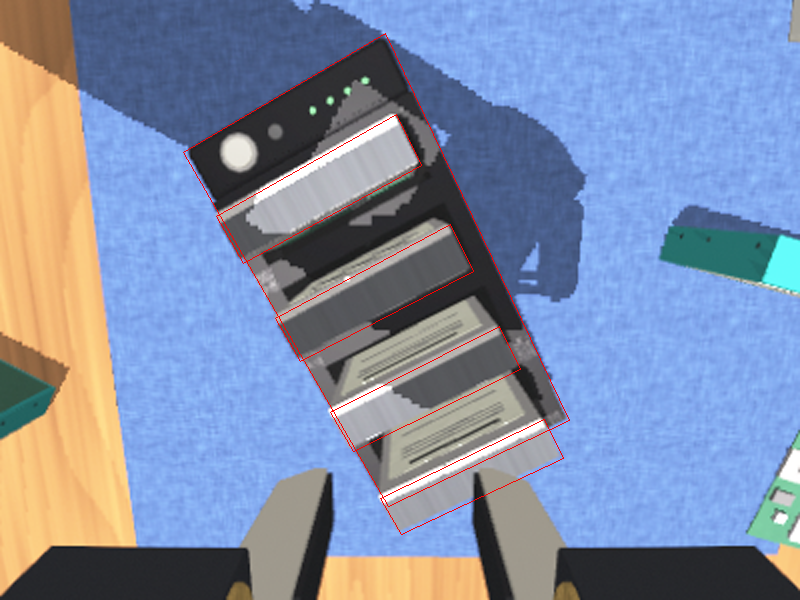

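Call:
{"name": "servo_tool", "arguments": {
  "steps": [
    {"tx": 0.1,"ty": 3,"tz": 0,"rx": 0,"ry": 0,"rz": 0,"fingers": 0.14},
    {"tx": 0.1,"ty": 4.5,"tz": 0,"rx": 0,"ry": 0,"rz": 0,"fingers": 0.14},
    {"tx": 0.1,"ty": 4.5,"tz": 0,"rx": 0,"ry": 0,"rz": 0,"fingers": 0.14},
    {"tx": 0.1,"ty": 4.5,"tz": 0,"rx": 0,"ry": 0,"rz": 0,"fingers": 0.14},
    {"tx": 0.1,"ty": 4.5,"tz": 0,"rx": 0,"ry": 0,"rz": 0,"fingers": 0.14},
    {"tx": 0.1,"ty": 4.5,"tz": 0,"rx": 0,"ry": 0,"rz": 0,"fingers": 0.14},
    {"tx": 0.1,"ty": 4.5,"tz": 0,"rx": 0,"ry": 0,"rz": 0,"fingers": 0.14},
    {"tx": 0.1,"ty": 4.5,"tz": 0,"rx": 0,"ry": 0,"rz": 0,"fingers": 0.14},
    {"tx": 0.1,"ty": 4.5,"tz": 0,"rx": 0,"ry": 0,"rz": 0,"fingers": 0.14},
    {"tx": 0.1,"ty": 4.5,"tz": 0,"rx": 0,"ry": 0,"rz": 0,"fingers": 0.14},
    {"tx": 0.1,"ty": 4.5,"tz": 0,"rx": 0,"ry": 0,"rz": 0,"fingers": 0.14},
    {"tx": 0.1,"ty": 3,"tz": 0,"rx": 0,"ry": 0,"rz": 0,"fingers": 0.14},
    {"tx": 0,"ty": 0,"tz": 0,"rx": 0,"ry": 0,"rz": 0,"fingers": 0.14},
    {"tx": 0,"ty": 0,"tz": 0,"rx": 0,"ry": 0,"rz": 0,"fingers": 0.14},
    {"tx": 0,"ty": 0,"tz": 0,"rx": 0,"ry": 0,"rz": 0,"fingers": 0.14}
  ]
}}

```text
time: 3.55
tcp_pos: [512.4, 229.0, 318.6]
orientation: [2.223, 2.22, -0.0]
force: [-0.0, -0.4, 0.3]
finger_gap: 40.3
grip_force: 0.0
```

```bash
python3 - <<'E'
from h import *
import pickle
o=ctrl.get_obs(); im=ctrl.read_camera('wrist'); cv2.imwrite('pics/w4.png',im); pickle.dump(o,open('o4.pkl','wb')); print(o['time'],o['tcp_pos'],o['orientation'],o['finger_gap'])
cv2.imwrite('pics/w4c.png',cv2.resize(im[10:310,80:480],(800,600),interpolation=cv2.INTER_CUBIC))
E
```

```text
3.55 [512.38962202 228.97950936 318.60338656] [ 2.22251638e+00  2.22014265e+00 -3.76518816e-04] 40.31834683830965
```

View pics/w4c.png

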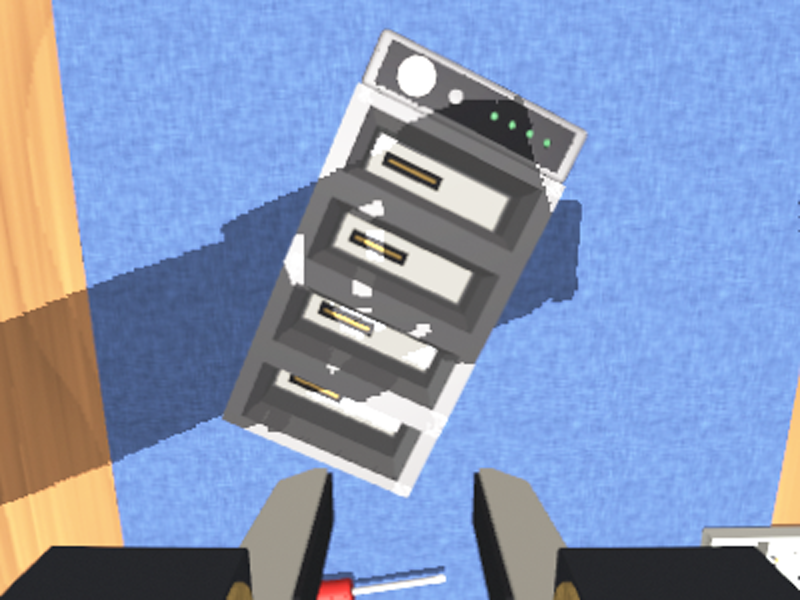

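```bash
python3 - <<'E'
from h import *
import pickle
C=cam('wrist',pickle.load(open('o4.pkl','rb')))
im=cv2.imread('pics/w4.png')
px=np.array([(386,29),(588,130),(409,496),(222,419)])/2+[80,10]
p,r=fit(C,[0,1,2,3],px,[540,300,1.16],False); print(p,r.round(1).tolist())
# sockets centres check (z~12)
s=np.array([(412,170),(378,246),(345,318),(314,386)])/2+[80,10]
v=np.array([np.cos(p[2]),np.sin(p[2])]);u=np.array([v[1],-v[0]])
print((at(C,s,12)[:,:2]-[p[:2]-20*u-58*i*v for i in range(4)]).round(1).tolist())
overlay(im,C,p,False,'pics/w4o.png',(80,10,480,310),2)
b=np.array([457.4,-191.9,2.0537]);vb=np.array([np.cos(b[2]),np.sin(b[2])])
for i in range(4): print((b[:2]-58*i*vb).round(1),(p[:2]-58*i*v).round(1))
E
```

```text
[537.42219835 323.63366627   1.13792101] [[-1.1, -3.2], [3.4, 0.2], [-0.4, 1.1], [0.2, 0.4]]
[[-0.6, 1.1], [-0.8, 1.2], [-1.8, 1.0], [-2.9, 0.7]]
[ 457.4 -191.9] [537.4 323.6]
[ 484.3 -243.3] [513.1 271. ]
[ 511.3 -294.6] [488.8 218.3]
[ 538.2 -346. ] [464.4 165.7]
```

View pics/w4o.png

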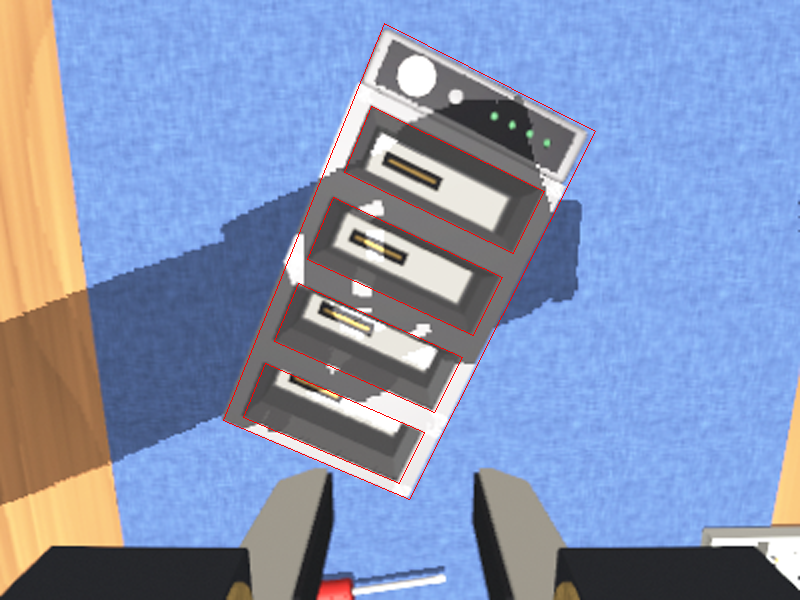

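Call:
{"name": "servo_tool", "arguments": {
  "steps": [
    {"tx": -0.4,"ty": -2,"tz": 0,"rx": 0,"ry": 0,"rz": -0.09,"fingers": 0.14},
    {"tx": -0.5,"ty": -4,"tz": 0,"rx": 0,"ry": 0,"rz": -0.1,"fingers": 0.14},
    {"tx": -0.5,"ty": -4,"tz": 0,"rx": 0,"ry": 0,"rz": -0.1,"fingers": 0.14},
    {"tx": -0.5,"ty": -4,"tz": 0,"rx": 0,"ry": 0,"rz": -0.1,"fingers": 0.14},
    {"tx": -0.5,"ty": -4,"tz": 0,"rx": 0,"ry": 0,"rz": -0.1,"fingers": 0.14},
    {"tx": -0.5,"ty": -4,"tz": -1,"rx": 0,"ry": 0,"rz": -0.1,"fingers": 0.14},
    {"tx": -0.5,"ty": -4,"tz": -1,"rx": 0,"ry": 0,"rz": -0.1,"fingers": 0.14},
    {"tx": -0.5,"ty": -4,"tz": -2,"rx": 0,"ry": 0,"rz": -0.1,"fingers": 0.14},
    {"tx": -0.5,"ty": -4,"tz": -2,"rx": 0,"ry": 0,"rz": -0.1,"fingers": 0.14},
    {"tx": -0.5,"ty": -4,"tz": -2,"rx": 0,"ry": 0,"rz": -0.1,"fingers": 0.14},
    {"tx": -0.6,"ty": -4.1,"tz": -1.9,"rx": 0,"ry": 0,"rz": -0.1,"fingers": 0.14},
    {"tx": 0,"ty": 0,"tz": 0,"rx": 0,"ry": 0,"rz": 0,"fingers": 0.14},
    {"tx": 0,"ty": 0,"tz": 0,"rx": 0,"ry": 0,"rz": 0,"fingers": 0.14},
    {"tx": 0,"ty": 0,"tz": 0,"rx": 0,"ry": 0,"rz": 0,"fingers": 0.14}
  ]
}}

```text
time: 5.0
tcp_pos: [457.0, -190.9, 220.5]
orientation: [3.051, 0.748, 0.002]
force: [-0.0, 0.5, 0.6]
finger_gap: 40.6
grip_force: 0.0
```

```bash
cat > st.py <<'E'
from h import *
o=ctrl.get_obs(); M=R.from_rotvec(o['orientation']).as_matrix()
print(round(o['time'],2),'tcp',o['tcp_pos'].round(1),'psi',round(float(np.arctan2(M[1,1],M[0,1])),4),'tilt',M[:2,2].round(3),'gap',round(o['finger_gap'],1),'grip',round(o['grip_force'],1),'F',o['force'].round(1),'q',o['qpos'].round(2))
E
python3 st.py; python3 - <<'E'
from h import *
im=ctrl.read_camera('wrist');cv2.imwrite('pics/w5.png',im)
E
```

```text
5.0 tcp [ 457.  -190.9  220.5] psi -1.0896 tilt [ 0.001 -0.   ] gap 40.6 grip 0.0 F [-0.   0.5  0.6] q [-0.45 -0.28  1.81  0.    1.61  0.64]
```

View pics/w5.png

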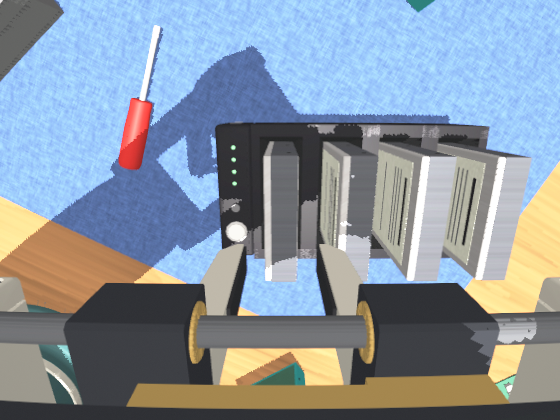

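Call:
{"name": "servo_tool", "arguments": {
  "steps": [
    {"tx": 0,"ty": 0,"tz": -2,"rx": 0,"ry": 0,"rz": 0,"fingers": 0.14},
    {"tx": 0,"ty": 0,"tz": -3,"rx": 0,"ry": 0,"rz": 0,"fingers": 0.14},
    {"tx": 0,"ty": 0,"tz": -3,"rx": 0,"ry": 0,"rz": 0,"fingers": 0.14},
    {"tx": 0,"ty": 0,"tz": -2,"rx": 0,"ry": 0,"rz": 0,"fingers": 0.14},
    {"tx": 0,"ty": 0,"tz": -1.4,"rx": 0,"ry": 0,"rz": 0,"fingers": 0.14},
    {"tx": 0,"ty": 0,"tz": 0,"rx": 0,"ry": 0,"rz": 0,"fingers": 0.14},
    {"tx": 0,"ty": 0,"tz": 0,"rx": 0,"ry": 0,"rz": 0,"fingers": 0.14},
    {"tx": 0,"ty": 0,"tz": 0,"rx": 0,"ry": 0,"rz": 0,"fingers": 1},
    {"tx": 0,"ty": 0,"tz": 0,"rx": 0,"ry": 0,"rz": 0,"fingers": 1},
    {"tx": 0,"ty": 0,"tz": 0,"rx": 0,"ry": 0,"rz": 0,"fingers": 1},
    {"tx": 0,"ty": 0,"tz": 0,"rx": 0,"ry": 0,"rz": 0,"fingers": 1},
    {"tx": 0,"ty": 0,"tz": 0,"rx": 0,"ry": 0,"rz": 0,"fingers": 1}
  ]
}}

```text
time: 6.25
tcp_pos: [457.3, -191.1, 106.6]
orientation: [3.051, 0.748, 0.002]
force: [-1.3, 1.5, 6.7]
finger_gap: 26.0
grip_force: 30.0
```

```bash
python3 st.py
```

```text
6.25 tcp [ 457.3 -191.1  106.6] psi -1.09 tilt [ 0.001 -0.   ] gap 26.0 grip 30.0 F [-1.3  1.5  6.7] q [-0.45 -0.23  1.96  0.    1.41  0.64]
```

Call:
{"name": "servo_tool", "arguments": {
  "steps": [
    {"tx": 0,"ty": 0,"tz": 1,"rx": 0,"ry": 0,"rz": 0,"fingers": 1},
    {"tx": 0,"ty": 0,"tz": 2,"rx": 0,"ry": 0,"rz": 0,"fingers": 1},
    {"tx": 0,"ty": 0,"tz": 3,"rx": 0,"ry": 0,"rz": 0,"fingers": 1},
    {"tx": 0,"ty": 0,"tz": 3,"rx": 0,"ry": 0,"rz": 0,"fingers": 1},
    {"tx": 0,"ty": 0,"tz": 3,"rx": 0,"ry": 0,"rz": 0,"fingers": 1},
    {"tx": 0,"ty": 0,"tz": 3,"rx": 0,"ry": 0,"rz": 0,"fingers": 1},
    {"tx": 0,"ty": 0,"tz": 1,"rx": 0,"ry": 0,"rz": 0,"fingers": 1},
    {"tx": 0,"ty": 0,"tz": 0,"rx": 0,"ry": 0,"rz": 0,"fingers": 1},
    {"tx": 0,"ty": 0,"tz": 0,"rx": 0,"ry": 0,"rz": 0,"fingers": 1}
  ]
}}

```text
time: 7.15
tcp_pos: [456.7, -190.9, 264.0]
orientation: [-3.05, -0.748, 0.002]
force: [-0.4, 0.3, -6.0]
finger_gap: 26.0
grip_force: 30.0
```

Call:
{"name": "servo_tool", "arguments": {
  "steps": [
    {"tx": 0.3,"ty": 1,"tz": 0,"rx": 0,"ry": 0,"rz": -0.03,"fingers": 1},
    {"tx": 0.5,"ty": 2,"tz": 0,"rx": 0,"ry": 0,"rz": -0.06,"fingers": 1},
    {"tx": 0.5,"ty": 3.5,"tz": 0,"rx": 0,"ry": 0,"rz": -0.06,"fingers": 1},
    {"tx": 0.5,"ty": 3.5,"tz": 0,"rx": 0,"ry": 0,"rz": -0.06,"fingers": 1},
    {"tx": 0.5,"ty": 3.5,"tz": 0,"rx": 0,"ry": 0,"rz": -0.06,"fingers": 1},
    {"tx": 0.5,"ty": 3.5,"tz": 0,"rx": 0,"ry": 0,"rz": -0.06,"fingers": 1},
    {"tx": 0.5,"ty": 3.5,"tz": 0,"rx": 0,"ry": 0,"rz": -0.06,"fingers": 1},
    {"tx": 0.5,"ty": 3.5,"tz": 0,"rx": 0,"ry": 0,"rz": -0.06,"fingers": 1},
    {"tx": 0.5,"ty": 3.5,"tz": 0,"rx": 0,"ry": 0,"rz": -0.06,"fingers": 1},
    {"tx": 0.5,"ty": 3.5,"tz": 0,"rx": 0,"ry": 0,"rz": -0.06,"fingers": 1},
    {"tx": 0.5,"ty": 3.5,"tz": 0,"rx": 0,"ry": 0,"rz": -0.06,"fingers": 1},
    {"tx": 0.5,"ty": 3.5,"tz": 0,"rx": 0,"ry": 0,"rz": -0.06,"fingers": 1},
    {"tx": 0.5,"ty": 3.5,"tz": 0,"rx": 0,"ry": 0,"rz": -0.06,"fingers": 1},
    {"tx": 0.5,"ty": 3.5,"tz": 0,"rx": 0,"ry": 0,"rz": -0.06,"fingers": 1},
    {"tx": 0.5,"ty": 3.5,"tz": 0,"rx": 0,"ry": 0,"rz": -0.06,"fingers": 1},
    {"tx": 0.5,"ty": 2,"tz": 0,"rx": 0,"ry": 0,"rz": -0.04,"fingers": 1},
    {"tx": 0.2,"ty": 1,"tz": 0,"rx": 0,"ry": 0,"rz": 0,"fingers": 1},
    {"tx": 0,"ty": 0,"tz": 0,"rx": 0,"ry": 0,"rz": 0,"fingers": 1},
    {"tx": 0,"ty": 0,"tz": 0,"rx": 0,"ry": 0,"rz": 0,"fingers": 1},
    {"tx": 0,"ty": 0,"tz": 0,"rx": 0,"ry": 0,"rz": 0,"fingers": 1}
  ]
}}

```text
time: 9.15
tcp_pos: [537.0, 323.0, 265.5]
orientation: [3.069, -0.669, -0.0]
force: [-0.2, -0.2, -6.9]
finger_gap: 25.9
grip_force: 30.0
```

```bash
python3 st.py; python3 - <<'E'
from h import *
im=ctrl.read_camera('wrist');cv2.imwrite('pics/w6.png',im)
E
```

```text
9.15 tcp [537.  323.  265.5] psi -2.0003 tilt [-0. -0.] gap 25.9 grip 30.0 F [-0.2 -0.2 -6.9] q [ 0.5   0.    1.48 -0.    1.65  2.5 ]
```

View pics/w6.png

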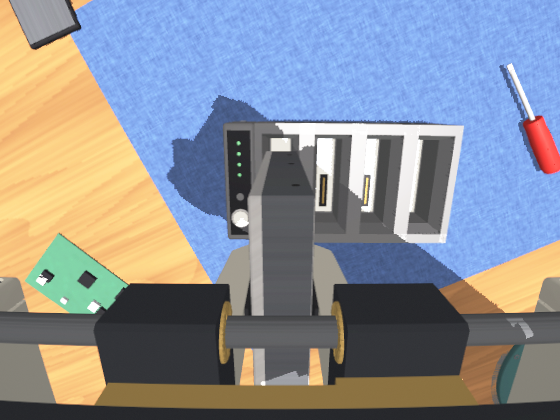

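Call:
{"name": "servo_tool", "arguments": {
  "steps": [
    {"tx": 0,"ty": 0.1,"tz": -1,"rx": 0,"ry": 0,"rz": -0.004,"fingers": 1},
    {"tx": 0,"ty": 0,"tz": -2,"rx": 0,"ry": 0,"rz": 0,"fingers": 1},
    {"tx": 0,"ty": 0,"tz": -3,"rx": 0,"ry": 0,"rz": 0,"fingers": 1},
    {"tx": 0,"ty": 0,"tz": -2,"rx": 0,"ry": 0,"rz": 0,"fingers": 1},
    {"tx": 0,"ty": 0,"tz": -1,"rx": 0,"ry": 0,"rz": 0,"fingers": 1},
    {"tx": 0,"ty": 0,"tz": -1,"rx": 0,"ry": 0,"rz": 0,"fingers": 1},
    {"tx": 0,"ty": 0,"tz": -0.5,"rx": 0,"ry": 0,"rz": 0,"fingers": 1},
    {"tx": 0,"ty": 0,"tz": -0.5,"rx": 0,"ry": 0,"rz": 0,"fingers": 1},
    {"tx": 0,"ty": 0,"tz": -0.5,"rx": 0,"ry": 0,"rz": 0,"fingers": 1},
    {"tx": 0,"ty": 0,"tz": -0.5,"rx": 0,"ry": 0,"rz": 0,"fingers": 1},
    {"tx": 0,"ty": 0,"tz": -0.3,"rx": 0,"ry": 0,"rz": 0,"fingers": 1},
    {"tx": 0,"ty": 0,"tz": -0.2,"rx": 0,"ry": 0,"rz": 0,"fingers": 1},
    {"tx": 0,"ty": 0,"tz": 0,"rx": 0,"ry": 0,"rz": 0,"fingers": 1}
  ]
}}

```text
time: 10.5
tcp_pos: [537.0, 325.0, 140.4]
orientation: [3.068, -0.675, -0.0]
force: [-0.6, 0.5, -6.2]
finger_gap: 25.8
grip_force: 30.0
```

```bash
python3 st.py
```

```text
10.5 tcp [537.  325.  140.4] psi -2.004 tilt [-0. -0.] gap 25.8 grip 30.0 F [-0.6  0.5 -6.2] q [ 0.5   0.05  1.64 -0.    1.45  2.51]
```

Call:
{"name": "servo_tool", "arguments": {
  "steps": [
    {"tx": 0,"ty": 0,"tz": -0.5,"rx": 0,"ry": 0,"rz": 0,"fingers": 1},
    {"tx": 0,"ty": 0,"tz": -0.7,"rx": 0,"ry": 0,"rz": 0,"fingers": 1},
    {"tx": 0,"ty": 0,"tz": -0.7,"rx": 0,"ry": 0,"rz": 0,"fingers": 1},
    {"tx": 0,"ty": 0,"tz": -0.7,"rx": 0,"ry": 0,"rz": 0,"fingers": 1},
    {"tx": 0,"ty": 0,"tz": -0.4,"rx": 0,"ry": 0,"rz": 0,"fingers": 1},
    {"tx": 0,"ty": 0,"tz": -0.2,"rx": 0,"ry": 0,"rz": 0,"fingers": 1},
    {"tx": 0,"ty": 0,"tz": 0,"rx": 0,"ry": 0,"rz": 0,"fingers": 1},
    {"tx": 0,"ty": 0,"tz": 0,"rx": 0,"ry": 0,"rz": 0,"fingers": 1}
  ]
}}

```text
time: 11.3
tcp_pos: [537.1, 325.1, 108.9]
orientation: [-3.068, 0.675, -0.0]
force: [0.5, 1.0, -6.7]
finger_gap: 26.6
grip_force: 30.0
```

```bash
python3 st.py
```

```text
11.3 tcp [537.1 325.1 108.9] psi -2.004 tilt [0. 0.] gap 26.6 grip 30.0 F [ 0.5  1.  -6.7] q [ 0.5   0.06  1.68 -0.    1.4   2.51]
```

Call:
{"name": "servo_tool", "arguments": {
  "steps": [
    {"tx": 0,"ty": 0,"tz": -0.2,"rx": 0,"ry": 0,"rz": 0,"fingers": 1},
    {"tx": 0,"ty": 0,"tz": 0,"rx": 0,"ry": 0,"rz": 0,"fingers": 1},
    {"tx": 0,"ty": 0,"tz": 0,"rx": 0,"ry": 0,"rz": 0,"fingers": 0.14},
    {"tx": 0,"ty": 0,"tz": 0,"rx": 0,"ry": 0,"rz": 0,"fingers": 0.14},
    {"tx": 0,"ty": 0,"tz": 0,"rx": 0,"ry": 0,"rz": 0,"fingers": 0.14},
    {"tx": 0,"ty": 0,"tz": 0,"rx": 0,"ry": 0,"rz": 0,"fingers": 0.14},
    {"tx": 0,"ty": 0,"tz": 1,"rx": 0,"ry": 0,"rz": 0,"fingers": 0.14},
    {"tx": 0,"ty": 0,"tz": 2,"rx": 0,"ry": 0,"rz": 0,"fingers": 0.14},
    {"tx": 0,"ty": 0,"tz": 3,"rx": 0,"ry": 0,"rz": 0,"fingers": 0.14},
    {"tx": 0,"ty": 0,"tz": 3,"rx": 0,"ry": 0,"rz": 0,"fingers": 0.14},
    {"tx": 0,"ty": 0,"tz": 3,"rx": 0,"ry": 0,"rz": 0,"fingers": 0.14}
  ]
}}

```text
time: 12.4
tcp_pos: [536.9, 325.0, 228.8]
orientation: [-3.068, 0.675, -0.001]
force: [-0.1, 0.6, 0.1]
finger_gap: 40.3
grip_force: 0.0
```

Call:
{"name": "servo_tool", "arguments": {
  "steps": [
    {"tx": -0.3,"ty": -1,"tz": 0,"rx": 0,"ry": 0,"rz": 0,"fingers": 0.14},
    {"tx": -0.3,"ty": -2.4,"tz": 0,"rx": 0,"ry": 0,"rz": 0.054,"fingers": 0.14},
    {"tx": -0.3,"ty": -4,"tz": 0,"rx": 0,"ry": 0,"rz": 0.06,"fingers": 0.14},
    {"tx": -0.3,"ty": -4,"tz": 0,"rx": 0,"ry": 0,"rz": 0.08,"fingers": 0.14},
    {"tx": -0.3,"ty": -4,"tz": 0,"rx": 0,"ry": 0,"rz": 0.08,"fingers": 0.14},
    {"tx": -0.3,"ty": -4,"tz": 0,"rx": 0,"ry": 0,"rz": 0.08,"fingers": 0.14},
    {"tx": -0.3,"ty": -4,"tz": 0,"rx": 0,"ry": 0,"rz": 0.08,"fingers": 0.14},
    {"tx": -0.3,"ty": -4,"tz": 0,"rx": 0,"ry": 0,"rz": 0.08,"fingers": 0.14},
    {"tx": -0.3,"ty": -4,"tz": 0,"rx": 0,"ry": 0,"rz": 0.08,"fingers": 0.14},
    {"tx": -0.3,"ty": -4,"tz": 0,"rx": 0,"ry": 0,"rz": 0.08,"fingers": 0.14},
    {"tx": -0.3,"ty": -4,"tz": 0,"rx": 0,"ry": 0,"rz": 0.08,"fingers": 0.14},
    {"tx": -0.4,"ty": -4,"tz": 0,"rx": 0,"ry": 0,"rz": 0.08,"fingers": 0.14},
    {"tx": -0.4,"ty": -4,"tz": 0,"rx": 0,"ry": 0,"rz": 0.08,"fingers": 0.14},
    {"tx": -0.4,"ty": -4,"tz": 0,"rx": 0,"ry": 0,"rz": 0,"fingers": 0.14},
    {"tx": -0.4,"ty": -3.4,"tz": 0,"rx": 0,"ry": 0,"rz": 0,"fingers": 0.14},
    {"tx": -0.4,"ty": -2,"tz": 0,"rx": 0,"ry": 0,"rz": 0,"fingers": 0.14},
    {"tx": 0,"ty": 0,"tz": 0,"rx": 0,"ry": 0,"rz": 0,"fingers": 0.14},
    {"tx": 0,"ty": 0,"tz": 0,"rx": 0,"ry": 0,"rz": 0,"fingers": 0.14},
    {"tx": 0,"ty": 0,"tz": 0,"rx": 0,"ry": 0,"rz": 0,"fingers": 0.14}
  ]
}}

```text
time: 14.3
tcp_pos: [484.1, -242.2, 226.8]
orientation: [-3.051, -0.749, -0.0]
force: [-0.1, 0.0, -0.9]
finger_gap: 39.7
grip_force: 0.0
```

```bash
python3 st.py; python3 - <<'E'
from h import *
im=ctrl.read_camera('wrist');s=ctrl.read_camera('side')
cv2.imwrite('pics/w7.png',np.hstack([cv2.resize(im,(400,300)),cv2.resize(s,(400,300))]))
E
```

```text
14.3 tcp [ 484.1 -242.2  226.8] psi -1.0894 tilt [0. 0.] gap 39.7 grip 0.0 F [-0.1  0.  -0.9] q [-0.51 -0.18  1.72  0.    1.6   0.58]
```

View pics/w7.png

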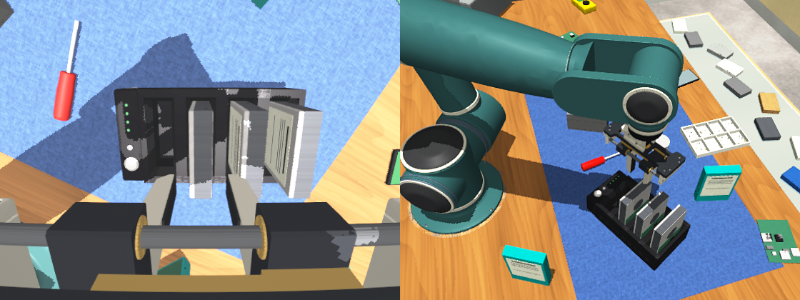

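Call:
{"name": "servo_tool", "arguments": {
  "steps": [
    {"tx": 0,"ty": -0.1,"tz": -2,"rx": 0,"ry": 0,"rz": 0,"fingers": 0.14},
    {"tx": 0,"ty": 0,"tz": -3,"rx": 0,"ry": 0,"rz": 0,"fingers": 0.14},
    {"tx": 0,"ty": 0,"tz": -3,"rx": 0,"ry": 0,"rz": 0,"fingers": 0.14},
    {"tx": 0,"ty": 0,"tz": -2,"rx": 0,"ry": 0,"rz": 0,"fingers": 0.14},
    {"tx": 0,"ty": 0,"tz": -2,"rx": 0,"ry": 0,"rz": 0,"fingers": 0.14},
    {"tx": 0,"ty": 0,"tz": 0,"rx": 0,"ry": 0,"rz": 0,"fingers": 0.14},
    {"tx": 0,"ty": 0,"tz": 0,"rx": 0,"ry": 0,"rz": 0,"fingers": 0.14},
    {"tx": 0,"ty": 0,"tz": 0,"rx": 0,"ry": 0,"rz": 0,"fingers": 1},
    {"tx": 0,"ty": 0,"tz": 0,"rx": 0,"ry": 0,"rz": 0,"fingers": 1},
    {"tx": 0,"ty": 0,"tz": 0,"rx": 0,"ry": 0,"rz": 0,"fingers": 1},
    {"tx": 0,"ty": 0,"tz": 0,"rx": 0,"ry": 0,"rz": 0,"fingers": 1},
    {"tx": 0,"ty": 0,"tz": 0,"rx": 0,"ry": 0,"rz": 0,"fingers": 1}
  ]
}}

```text
time: 15.6
tcp_pos: [484.2, -243.6, 107.7]
orientation: [-3.051, -0.748, -0.001]
force: [-2.8, 5.7, 7.2]
finger_gap: 26.0
grip_force: 30.0
```

Call:
{"name": "servo_tool", "arguments": {
  "steps": [
    {"tx": 0,"ty": 0,"tz": 1,"rx": 0,"ry": 0,"rz": 0,"fingers": 1},
    {"tx": 0,"ty": 0,"tz": 2,"rx": 0,"ry": 0,"rz": 0,"fingers": 1},
    {"tx": 0,"ty": 0,"tz": 3,"rx": 0,"ry": 0,"rz": 0,"fingers": 1},
    {"tx": 0,"ty": 0,"tz": 3,"rx": 0,"ry": 0,"rz": 0,"fingers": 1},
    {"tx": 0,"ty": 0,"tz": 3,"rx": 0,"ry": 0,"rz": 0,"fingers": 1},
    {"tx": 0,"ty": 0,"tz": 3,"rx": 0,"ry": 0,"rz": 0,"fingers": 1},
    {"tx": 0,"ty": 0,"tz": 1,"rx": 0,"ry": 0,"rz": 0,"fingers": 1},
    {"tx": 0,"ty": 0,"tz": 0,"rx": 0,"ry": 0,"rz": 0,"fingers": 1},
    {"tx": 0,"ty": 0,"tz": 0,"rx": 0,"ry": 0,"rz": 0,"fingers": 1}
  ]
}}

```text
time: 16.5
tcp_pos: [483.7, -243.9, 265.0]
orientation: [-3.05, -0.748, 0.002]
force: [0.4, -0.2, -8.0]
finger_gap: 26.2
grip_force: 30.0
```

Call:
{"name": "servo_tool", "arguments": {
  "steps": [
    {"tx": 0,"ty": 1,"tz": 0,"rx": 0,"ry": 0,"rz": -0.035,"fingers": 1},
    {"tx": 0.2,"ty": 2,"tz": 0,"rx": 0,"ry": 0,"rz": -0.06,"fingers": 1},
    {"tx": 0.2,"ty": 3.5,"tz": 0,"rx": 0,"ry": 0,"rz": -0.06,"fingers": 1},
    {"tx": 0.2,"ty": 3.5,"tz": 0,"rx": 0,"ry": 0,"rz": -0.06,"fingers": 1},
    {"tx": 0.2,"ty": 3.5,"tz": 0,"rx": 0,"ry": 0,"rz": -0.06,"fingers": 1},
    {"tx": 0.2,"ty": 3.5,"tz": 0,"rx": 0,"ry": 0,"rz": -0.06,"fingers": 1},
    {"tx": 0.2,"ty": 3.5,"tz": 0,"rx": 0,"ry": 0,"rz": -0.06,"fingers": 1},
    {"tx": 0.2,"ty": 3.5,"tz": 0,"rx": 0,"ry": 0,"rz": -0.06,"fingers": 1},
    {"tx": 0.2,"ty": 3.5,"tz": 0,"rx": 0,"ry": 0,"rz": -0.06,"fingers": 1},
    {"tx": 0.2,"ty": 3.5,"tz": 0,"rx": 0,"ry": 0,"rz": -0.06,"fingers": 1},
    {"tx": 0.2,"ty": 3.5,"tz": 0,"rx": 0,"ry": 0,"rz": -0.06,"fingers": 1},
    {"tx": 0.2,"ty": 3.5,"tz": 0,"rx": 0,"ry": 0,"rz": -0.06,"fingers": 1},
    {"tx": 0.2,"ty": 3.5,"tz": 0,"rx": 0,"ry": 0,"rz": -0.06,"fingers": 1},
    {"tx": 0.2,"ty": 3.5,"tz": 0,"rx": 0,"ry": 0,"rz": -0.06,"fingers": 1},
    {"tx": 0.2,"ty": 3.5,"tz": 0,"rx": 0,"ry": 0,"rz": -0.06,"fingers": 1},
    {"tx": 0.1,"ty": 2,"tz": 0,"rx": 0,"ry": 0,"rz": -0.04,"fingers": 1},
    {"tx": 0,"ty": 1.1,"tz": 0,"rx": 0,"ry": 0,"rz": 0,"fingers": 1},
    {"tx": 0,"ty": 0,"tz": 0,"rx": 0,"ry": 0,"rz": 0,"fingers": 1},
    {"tx": 0,"ty": 0,"tz": 0,"rx": 0,"ry": 0,"rz": 0,"fingers": 1},
    {"tx": 0,"ty": 0,"tz": 0,"rx": 0,"ry": 0,"rz": 0,"fingers": 1}
  ]
}}

```text
time: 18.5
tcp_pos: [513.1, 271.0, 266.4]
orientation: [3.067, -0.677, -0.0]
force: [0.9, -0.2, -7.1]
finger_gap: 26.2
grip_force: 30.0
```

```bash
python3 st.py; python3 - <<'E'
from h import *
im=ctrl.read_camera('wrist');s=ctrl.read_camera('scene')
cv2.imwrite('pics/w8.png',np.hstack([cv2.resize(im,(400,300)),cv2.resize(s,(400,300))]))
E
```

```text
18.5 tcp [513.1 271.  266.4] psi -2.0053 tilt [-0. -0.] gap 26.2 grip 30.0 F [ 0.9 -0.2 -7.1] q [ 0.44 -0.1   1.58 -0.    1.66  2.45]
```

View pics/w8.png

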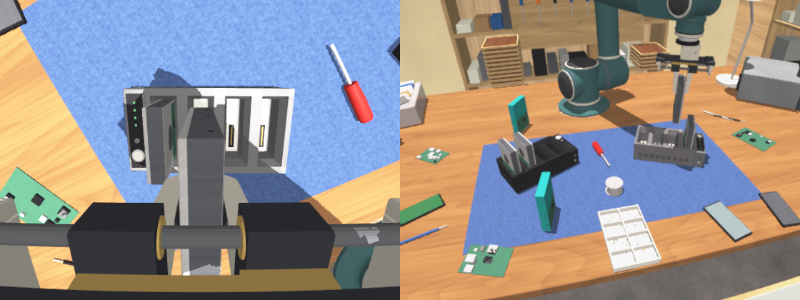

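Call:
{"name": "servo_tool", "arguments": {
  "steps": [
    {"tx": 0,"ty": 0.1,"tz": -1,"rx": 0,"ry": 0,"rz": 0,"fingers": 1},
    {"tx": 0,"ty": 0,"tz": -2,"rx": 0,"ry": 0,"rz": 0,"fingers": 1},
    {"tx": 0,"ty": 0,"tz": -3,"rx": 0,"ry": 0,"rz": 0,"fingers": 1},
    {"tx": 0,"ty": 0,"tz": -2,"rx": 0,"ry": 0,"rz": 0,"fingers": 1},
    {"tx": 0,"ty": 0,"tz": -1,"rx": 0,"ry": 0,"rz": 0,"fingers": 1},
    {"tx": 0,"ty": 0,"tz": -1,"rx": 0,"ry": 0,"rz": 0,"fingers": 1},
    {"tx": 0,"ty": 0,"tz": -0.5,"rx": 0,"ry": 0,"rz": 0,"fingers": 1},
    {"tx": 0,"ty": 0,"tz": -0.5,"rx": 0,"ry": 0,"rz": 0,"fingers": 1},
    {"tx": 0,"ty": 0,"tz": -0.5,"rx": 0,"ry": 0,"rz": 0,"fingers": 1},
    {"tx": 0,"ty": 0,"tz": -0.5,"rx": 0,"ry": 0,"rz": 0,"fingers": 1},
    {"tx": 0,"ty": 0,"tz": -0.5,"rx": 0,"ry": 0,"rz": 0,"fingers": 1},
    {"tx": 0,"ty": 0,"tz": 0,"rx": 0,"ry": 0,"rz": 0,"fingers": 1},
    {"tx": 0,"ty": 0,"tz": 0,"rx": 0,"ry": 0,"rz": 0,"fingers": 1}
  ]
}}

```text
time: 19.9
tcp_pos: [512.9, 272.9, 141.5]
orientation: [3.068, -0.677, -0.001]
force: [-0.8, -1.9, -7.7]
finger_gap: 26.1
grip_force: 30.0
```

Call:
{"name": "servo_tool", "arguments": {
  "steps": [
    {"tx": 0,"ty": 0,"tz": -0.5,"rx": 0,"ry": 0,"rz": 0,"fingers": 1},
    {"tx": 0,"ty": 0,"tz": -0.7,"rx": 0,"ry": 0,"rz": 0,"fingers": 1},
    {"tx": 0,"ty": 0,"tz": -0.7,"rx": 0,"ry": 0,"rz": 0,"fingers": 1},
    {"tx": 0,"ty": 0,"tz": -0.6,"rx": 0,"ry": 0,"rz": 0,"fingers": 1},
    {"tx": 0,"ty": 0,"tz": -0.4,"rx": 0,"ry": 0,"rz": 0,"fingers": 1},
    {"tx": 0,"ty": 0,"tz": -0.2,"rx": 0,"ry": 0,"rz": 0,"fingers": 1},
    {"tx": 0,"ty": 0,"tz": 0,"rx": 0,"ry": 0,"rz": 0,"fingers": 1},
    {"tx": 0,"ty": 0,"tz": 0,"rx": 0,"ry": 0,"rz": 0,"fingers": 1}
  ]
}}

```text
time: 20.7
tcp_pos: [512.9, 273.0, 110.5]
orientation: [3.068, -0.677, -0.001]
force: [-0.8, -2.4, -9.3]
finger_gap: 25.9
grip_force: 30.0
```

Call:
{"name": "servo_tool", "arguments": {
  "steps": [
    {"tx": 0,"ty": 0,"tz": -0.2,"rx": 0,"ry": 0,"rz": 0,"fingers": 1},
    {"tx": 0,"ty": 0,"tz": 0,"rx": 0,"ry": 0,"rz": 0,"fingers": 1},
    {"tx": 0,"ty": 0,"tz": 0,"rx": 0,"ry": 0,"rz": 0,"fingers": 0.14},
    {"tx": 0,"ty": 0,"tz": 0,"rx": 0,"ry": 0,"rz": 0,"fingers": 0.14},
    {"tx": 0,"ty": 0,"tz": 0,"rx": 0,"ry": 0,"rz": 0,"fingers": 0.14},
    {"tx": 0,"ty": 0,"tz": 0,"rx": 0,"ry": 0,"rz": 0,"fingers": 0.14},
    {"tx": 0,"ty": 0,"tz": 1,"rx": 0,"ry": 0,"rz": 0,"fingers": 0.14},
    {"tx": 0,"ty": 0,"tz": 2,"rx": 0,"ry": 0,"rz": 0,"fingers": 0.14},
    {"tx": 0,"ty": 0,"tz": 3,"rx": 0,"ry": 0,"rz": 0,"fingers": 0.14},
    {"tx": 0,"ty": 0,"tz": 3,"rx": 0,"ry": 0,"rz": 0,"fingers": 0.14},
    {"tx": 0,"ty": 0,"tz": 3,"rx": 0,"ry": 0,"rz": 0,"fingers": 0.14}
  ]
}}

```text
time: 21.8
tcp_pos: [512.9, 273.0, 230.8]
orientation: [-3.067, 0.677, -0.001]
force: [0.7, 1.0, 0.7]
finger_gap: 40.1
grip_force: 0.0
```

Call:
{"name": "servo_tool", "arguments": {
  "steps": [
    {"tx": 0,"ty": -1,"tz": 0,"rx": 0,"ry": 0,"rz": 0,"fingers": 0.14},
    {"tx": 0,"ty": -2.4,"tz": 0,"rx": 0,"ry": 0,"rz": 0.055,"fingers": 0.14},
    {"tx": 0,"ty": -4,"tz": 0,"rx": 0,"ry": 0,"rz": 0.06,"fingers": 0.14},
    {"tx": 0,"ty": -4,"tz": 0,"rx": 0,"ry": 0,"rz": 0.08,"fingers": 0.14},
    {"tx": 0,"ty": -4,"tz": 0,"rx": 0,"ry": 0,"rz": 0.08,"fingers": 0.14},
    {"tx": 0,"ty": -4,"tz": 0,"rx": 0,"ry": 0,"rz": 0.08,"fingers": 0.14},
    {"tx": 0,"ty": -4,"tz": 0,"rx": 0,"ry": 0,"rz": 0.08,"fingers": 0.14},
    {"tx": 0,"ty": -4,"tz": 0,"rx": 0,"ry": 0,"rz": 0.08,"fingers": 0.14},
    {"tx": 0,"ty": -4,"tz": 0,"rx": 0,"ry": 0,"rz": 0.08,"fingers": 0.14},
    {"tx": 0,"ty": -4,"tz": 0,"rx": 0,"ry": 0,"rz": 0.08,"fingers": 0.14},
    {"tx": 0,"ty": -4,"tz": 0,"rx": 0,"ry": 0,"rz": 0.08,"fingers": 0.14},
    {"tx": 0,"ty": -4,"tz": 0,"rx": 0,"ry": 0,"rz": 0.08,"fingers": 0.14},
    {"tx": 0,"ty": -4,"tz": 0,"rx": 0,"ry": 0,"rz": 0.08,"fingers": 0.14},
    {"tx": -0.1,"ty": -4,"tz": 0,"rx": 0,"ry": 0,"rz": 0,"fingers": 0.14},
    {"tx": -0.1,"ty": -3.3,"tz": 0,"rx": 0,"ry": 0,"rz": 0,"fingers": 0.14},
    {"tx": 0,"ty": -2,"tz": 0,"rx": 0,"ry": 0,"rz": 0,"fingers": 0.14},
    {"tx": 0,"ty": 0,"tz": 0,"rx": 0,"ry": 0,"rz": 0,"fingers": 0.14},
    {"tx": 0,"ty": 0,"tz": 0,"rx": 0,"ry": 0,"rz": 0,"fingers": 0.14},
    {"tx": 0,"ty": 0,"tz": 0,"rx": 0,"ry": 0,"rz": 0,"fingers": 0.14}
  ]
}}

```text
time: 23.7
tcp_pos: [511.2, -292.9, 228.8]
orientation: [-3.051, -0.749, -0.0]
force: [0.2, -0.4, -0.4]
finger_gap: 40.3
grip_force: 0.0
```

```bash
python3 st.py; python3 - <<'E'
from h import *
im=ctrl.read_camera('wrist');s=ctrl.read_camera('scene')
cv2.imwrite('pics/w9.png',np.hstack([cv2.resize(im,(400,300)),cv2.resize(s,(400,300))]))
E
```

```text
23.7 tcp [ 511.2 -292.9  228.8] psi -1.089 tilt [0. 0.] gap 40.3 grip 0.0 F [ 0.2 -0.4 -0.4] q [-0.56 -0.07  1.62  0.    1.6   0.53]
```

View pics/w9.png

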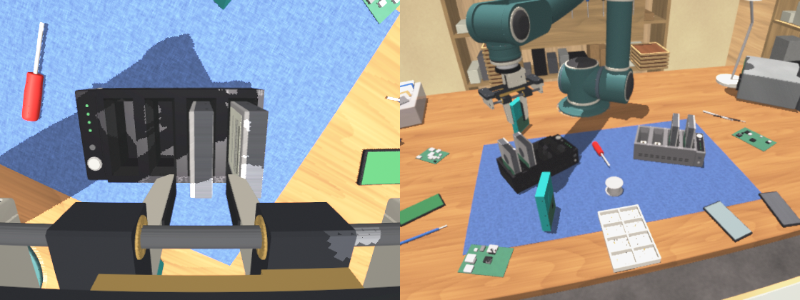

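Call:
{"name": "servo_tool", "arguments": {
  "steps": [
    {"tx": 0,"ty": 0,"tz": -2.2,"rx": 0,"ry": 0,"rz": 0,"fingers": 0.14},
    {"tx": 0,"ty": 0,"tz": -3,"rx": 0,"ry": 0,"rz": 0,"fingers": 0.14},
    {"tx": 0,"ty": 0,"tz": -3,"rx": 0,"ry": 0,"rz": 0,"fingers": 0.14},
    {"tx": 0,"ty": 0,"tz": -2,"rx": 0,"ry": 0,"rz": 0,"fingers": 0.14},
    {"tx": 0,"ty": 0,"tz": -2,"rx": 0,"ry": 0,"rz": 0,"fingers": 0.14},
    {"tx": 0,"ty": 0,"tz": 0,"rx": 0,"ry": 0,"rz": 0,"fingers": 0.14},
    {"tx": 0,"ty": 0,"tz": 0,"rx": 0,"ry": 0,"rz": 0,"fingers": 0.14},
    {"tx": 0,"ty": 0,"tz": 0,"rx": 0,"ry": 0,"rz": 0,"fingers": 1},
    {"tx": 0,"ty": 0,"tz": 0,"rx": 0,"ry": 0,"rz": 0,"fingers": 1},
    {"tx": 0,"ty": 0,"tz": 0,"rx": 0,"ry": 0,"rz": 0,"fingers": 1},
    {"tx": 0,"ty": 0,"tz": 0,"rx": 0,"ry": 0,"rz": 0,"fingers": 1},
    {"tx": 0,"ty": 0,"tz": 0,"rx": 0,"ry": 0,"rz": 0,"fingers": 1}
  ]
}}

```text
time: 25.0
tcp_pos: [511.4, -294.0, 107.8]
orientation: [3.051, 0.748, 0.002]
force: [-0.4, 1.4, 6.4]
finger_gap: 25.5
grip_force: 30.0
```

Call:
{"name": "servo_tool", "arguments": {
  "steps": [
    {"tx": 0,"ty": 0,"tz": 1,"rx": 0,"ry": 0,"rz": 0,"fingers": 1},
    {"tx": 0,"ty": 0,"tz": 2,"rx": 0,"ry": 0,"rz": 0,"fingers": 1},
    {"tx": 0,"ty": 0,"tz": 3,"rx": 0,"ry": 0,"rz": 0,"fingers": 1},
    {"tx": 0,"ty": 0,"tz": 3,"rx": 0,"ry": 0,"rz": 0,"fingers": 1},
    {"tx": 0,"ty": 0,"tz": 3,"rx": 0,"ry": 0,"rz": 0,"fingers": 1},
    {"tx": 0,"ty": 0,"tz": 3,"rx": 0,"ry": 0,"rz": 0,"fingers": 1},
    {"tx": 0,"ty": 0,"tz": 1,"rx": 0,"ry": 0,"rz": 0,"fingers": 1},
    {"tx": 0,"ty": 0,"tz": 0,"rx": 0,"ry": 0,"rz": 0,"fingers": 1},
    {"tx": 0,"ty": 0,"tz": 0,"rx": 0,"ry": 0,"rz": 0,"fingers": 1}
  ]
}}

```text
time: 25.9
tcp_pos: [510.7, -293.8, 264.8]
orientation: [-3.05, -0.748, 0.002]
force: [-0.8, -0.1, -7.7]
finger_gap: 26.0
grip_force: 30.0
```

Call:
{"name": "servo_tool", "arguments": {
  "steps": [
    {"tx": 0,"ty": 1,"tz": 0,"rx": 0,"ry": 0,"rz": -0.035,"fingers": 1},
    {"tx": 0,"ty": 2,"tz": 0,"rx": 0,"ry": 0,"rz": -0.06,"fingers": 1},
    {"tx": -0.2,"ty": 3.5,"tz": 0,"rx": 0,"ry": 0,"rz": -0.06,"fingers": 1},
    {"tx": -0.2,"ty": 3.5,"tz": 0,"rx": 0,"ry": 0,"rz": -0.06,"fingers": 1},
    {"tx": -0.2,"ty": 3.5,"tz": 0,"rx": 0,"ry": 0,"rz": -0.06,"fingers": 1},
    {"tx": -0.2,"ty": 3.5,"tz": 0,"rx": 0,"ry": 0,"rz": -0.06,"fingers": 1},
    {"tx": -0.2,"ty": 3.5,"tz": 0,"rx": 0,"ry": 0,"rz": -0.06,"fingers": 1},
    {"tx": -0.2,"ty": 3.5,"tz": 0,"rx": 0,"ry": 0,"rz": -0.06,"fingers": 1},
    {"tx": -0.2,"ty": 3.5,"tz": 0,"rx": 0,"ry": 0,"rz": -0.06,"fingers": 1},
    {"tx": -0.2,"ty": 3.5,"tz": 0,"rx": 0,"ry": 0,"rz": -0.06,"fingers": 1},
    {"tx": -0.2,"ty": 3.5,"tz": 0,"rx": 0,"ry": 0,"rz": -0.06,"fingers": 1},
    {"tx": -0.2,"ty": 3.5,"tz": 0,"rx": 0,"ry": 0,"rz": -0.06,"fingers": 1},
    {"tx": -0.2,"ty": 3.5,"tz": 0,"rx": 0,"ry": 0,"rz": -0.06,"fingers": 1},
    {"tx": 0,"ty": 3.5,"tz": 0,"rx": 0,"ry": 0,"rz": -0.06,"fingers": 1},
    {"tx": 0,"ty": 3.5,"tz": 0,"rx": 0,"ry": 0,"rz": -0.06,"fingers": 1},
    {"tx": 0,"ty": 2,"tz": 0,"rx": 0,"ry": 0,"rz": -0.04,"fingers": 1},
    {"tx": 0,"ty": 0.9,"tz": 0,"rx": 0,"ry": 0,"rz": 0,"fingers": 1},
    {"tx": 0,"ty": 0,"tz": 0,"rx": 0,"ry": 0,"rz": 0,"fingers": 1},
    {"tx": 0,"ty": 0,"tz": 0,"rx": 0,"ry": 0,"rz": 0,"fingers": 1},
    {"tx": 0,"ty": 0,"tz": 0,"rx": 0,"ry": 0,"rz": 0,"fingers": 1}
  ]
}}

```text
time: 27.9
tcp_pos: [489.1, 219.0, 266.4]
orientation: [3.067, -0.677, -0.0]
force: [-0.3, -0.9, -6.7]
finger_gap: 26.2
grip_force: 30.0
```

```bash
python3 st.py
```

```text
27.9 tcp [489.1 219.  266.4] psi -2.0055 tilt [-0. -0.] gap 26.2 grip 30.0 F [-0.3 -0.9 -6.7] q [ 0.37 -0.2   1.67 -0.    1.67  2.38]
```

Same lowering, without the y nudge (it settles +1 mm by itself).

Call:
{"name": "servo_tool", "arguments": {
  "steps": [
    {"tx": 0,"ty": 0,"tz": -1,"rx": 0,"ry": 0,"rz": 0,"fingers": 1},
    {"tx": 0,"ty": 0,"tz": -2,"rx": 0,"ry": 0,"rz": 0,"fingers": 1},
    {"tx": 0,"ty": 0,"tz": -3,"rx": 0,"ry": 0,"rz": 0,"fingers": 1},
    {"tx": 0,"ty": 0,"tz": -2,"rx": 0,"ry": 0,"rz": 0,"fingers": 1},
    {"tx": 0,"ty": 0,"tz": -1,"rx": 0,"ry": 0,"rz": 0,"fingers": 1},
    {"tx": 0,"ty": 0,"tz": -1,"rx": 0,"ry": 0,"rz": 0,"fingers": 1},
    {"tx": 0,"ty": 0,"tz": -0.5,"rx": 0,"ry": 0,"rz": 0,"fingers": 1},
    {"tx": 0,"ty": 0,"tz": -0.5,"rx": 0,"ry": 0,"rz": 0,"fingers": 1},
    {"tx": 0,"ty": 0,"tz": -0.5,"rx": 0,"ry": 0,"rz": 0,"fingers": 1},
    {"tx": 0,"ty": 0,"tz": -0.5,"rx": 0,"ry": 0,"rz": 0,"fingers": 1},
    {"tx": 0,"ty": 0,"tz": -0.5,"rx": 0,"ry": 0,"rz": 0,"fingers": 1},
    {"tx": 0,"ty": 0,"tz": 0,"rx": 0,"ry": 0,"rz": 0,"fingers": 1},
    {"tx": 0,"ty": 0,"tz": 0,"rx": 0,"ry": 0,"rz": 0,"fingers": 1}
  ]
}}

```text
time: 29.2
tcp_pos: [489.0, 220.0, 141.7]
orientation: [3.068, -0.677, -0.0]
force: [-1.6, -1.6, -6.8]
finger_gap: 25.9
grip_force: 30.0
```

Call:
{"name": "servo_tool", "arguments": {
  "steps": [
    {"tx": 0,"ty": 0,"tz": -0.5,"rx": 0,"ry": 0,"rz": 0,"fingers": 1},
    {"tx": 0,"ty": 0,"tz": -0.7,"rx": 0,"ry": 0,"rz": 0,"fingers": 1},
    {"tx": 0,"ty": 0,"tz": -0.7,"rx": 0,"ry": 0,"rz": 0,"fingers": 1},
    {"tx": 0,"ty": 0,"tz": -0.6,"rx": 0,"ry": 0,"rz": 0,"fingers": 1},
    {"tx": 0,"ty": 0,"tz": -0.4,"rx": 0,"ry": 0,"rz": 0,"fingers": 1},
    {"tx": 0,"ty": 0,"tz": -0.2,"rx": 0,"ry": 0,"rz": 0,"fingers": 1},
    {"tx": 0,"ty": 0,"tz": 0,"rx": 0,"ry": 0,"rz": 0,"fingers": 1},
    {"tx": 0,"ty": 0,"tz": 0,"rx": 0,"ry": 0,"rz": 0,"fingers": 1}
  ]
}}

```text
time: 30.0
tcp_pos: [489.1, 220.0, 110.8]
orientation: [3.068, -0.677, 0.0]
force: [0.6, -0.4, -7.0]
finger_gap: 25.6
grip_force: 30.0
```

Call:
{"name": "servo_tool", "arguments": {
  "steps": [
    {"tx": 0,"ty": 0,"tz": -0.2,"rx": 0,"ry": 0,"rz": 0,"fingers": 1},
    {"tx": 0,"ty": 0,"tz": 0,"rx": 0,"ry": 0,"rz": 0,"fingers": 1},
    {"tx": 0,"ty": 0,"tz": 0,"rx": 0,"ry": 0,"rz": 0,"fingers": 0.14},
    {"tx": 0,"ty": 0,"tz": 0,"rx": 0,"ry": 0,"rz": 0,"fingers": 0.14},
    {"tx": 0,"ty": 0,"tz": 0,"rx": 0,"ry": 0,"rz": 0,"fingers": 0.14},
    {"tx": 0,"ty": 0,"tz": 0,"rx": 0,"ry": 0,"rz": 0,"fingers": 0.14},
    {"tx": 0,"ty": 0,"tz": 1,"rx": 0,"ry": 0,"rz": 0,"fingers": 0.14},
    {"tx": 0,"ty": 0,"tz": 2,"rx": 0,"ry": 0,"rz": 0,"fingers": 0.14},
    {"tx": 0,"ty": 0,"tz": 3,"rx": 0,"ry": 0,"rz": 0,"fingers": 0.14},
    {"tx": 0,"ty": 0,"tz": 3,"rx": 0,"ry": 0,"rz": 0,"fingers": 0.14},
    {"tx": 0,"ty": 0,"tz": 3,"rx": 0,"ry": 0,"rz": 0,"fingers": 0.14}
  ]
}}

```text
time: 31.1
tcp_pos: [488.9, 220.0, 230.8]
orientation: [-3.067, 0.677, -0.001]
force: [0.1, 0.3, -0.2]
finger_gap: 39.9
grip_force: 0.0
```

Call:
{"name": "servo_tool", "arguments": {
  "steps": [
    {"tx": 0,"ty": -1,"tz": 0,"rx": 0,"ry": 0,"rz": 0,"fingers": 0.14},
    {"tx": 0.4,"ty": -2.4,"tz": 0,"rx": 0,"ry": 0,"rz": 0.055,"fingers": 0.14},
    {"tx": 0.4,"ty": -4,"tz": 0,"rx": 0,"ry": 0,"rz": 0.06,"fingers": 0.14},
    {"tx": 0.4,"ty": -4,"tz": 0,"rx": 0,"ry": 0,"rz": 0.08,"fingers": 0.14},
    {"tx": 0.4,"ty": -4,"tz": 0,"rx": 0,"ry": 0,"rz": 0.08,"fingers": 0.14},
    {"tx": 0.4,"ty": -4,"tz": 0,"rx": 0,"ry": 0,"rz": 0.08,"fingers": 0.14},
    {"tx": 0.4,"ty": -4,"tz": 0,"rx": 0,"ry": 0,"rz": 0.08,"fingers": 0.14},
    {"tx": 0.4,"ty": -4,"tz": 0,"rx": 0,"ry": 0,"rz": 0.08,"fingers": 0.14},
    {"tx": 0.4,"ty": -4,"tz": 0,"rx": 0,"ry": 0,"rz": 0.08,"fingers": 0.14},
    {"tx": 0.4,"ty": -4,"tz": 0,"rx": 0,"ry": 0,"rz": 0.08,"fingers": 0.14},
    {"tx": 0.4,"ty": -4,"tz": 0,"rx": 0,"ry": 0,"rz": 0.08,"fingers": 0.14},
    {"tx": 0.4,"ty": -4,"tz": 0,"rx": 0,"ry": 0,"rz": 0.08,"fingers": 0.14},
    {"tx": 0.4,"ty": -4,"tz": 0,"rx": 0,"ry": 0,"rz": 0.08,"fingers": 0.14},
    {"tx": 0.1,"ty": -4,"tz": 0,"rx": 0,"ry": 0,"rz": 0,"fingers": 0.14},
    {"tx": 0,"ty": -3.1,"tz": 0,"rx": 0,"ry": 0,"rz": 0,"fingers": 0.14},
    {"tx": 0,"ty": -2,"tz": 0,"rx": 0,"ry": 0,"rz": 0,"fingers": 0.14},
    {"tx": 0,"ty": 0,"tz": 0,"rx": 0,"ry": 0,"rz": 0,"fingers": 0.14},
    {"tx": 0,"ty": 0,"tz": 0,"rx": 0,"ry": 0,"rz": 0,"fingers": 0.14},
    {"tx": 0,"ty": 0,"tz": 0,"rx": 0,"ry": 0,"rz": 0,"fingers": 0.14}
  ]
}}

```text
time: 33.0
tcp_pos: [538.2, -343.9, 228.9]
orientation: [-3.051, -0.749, -0.0]
force: [0.3, 0.6, 0.2]
finger_gap: 39.9
grip_force: 0.0
```

```bash
python3 st.py; python3 - <<'E'
from h import *
im=ctrl.read_camera('wrist');s=ctrl.read_camera('scene')
cv2.imwrite('pics/w10.png',np.hstack([cv2.resize(im,(400,300)),cv2.resize(s,(400,300))]))
E
```

```text
33.0 tcp [ 538.2 -343.9  228.9] psi -1.0891 tilt [0. 0.] gap 39.9 grip 0.0 F [0.3 0.6 0.2] q [-0.61  0.03  1.51  0.    1.6   0.48]
```

View pics/w10.png

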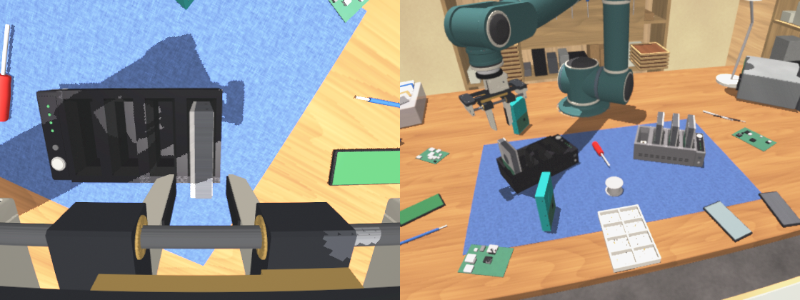

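Call:
{"name": "servo_tool", "arguments": {
  "steps": [
    {"tx": 0,"ty": 0,"tz": -2.2,"rx": 0,"ry": 0,"rz": 0,"fingers": 0.14},
    {"tx": 0,"ty": 0,"tz": -3,"rx": 0,"ry": 0,"rz": 0,"fingers": 0.14},
    {"tx": 0,"ty": 0,"tz": -3,"rx": 0,"ry": 0,"rz": 0,"fingers": 0.14},
    {"tx": 0,"ty": 0,"tz": -2,"rx": 0,"ry": 0,"rz": 0,"fingers": 0.14},
    {"tx": 0,"ty": 0,"tz": -2,"rx": 0,"ry": 0,"rz": 0,"fingers": 0.14},
    {"tx": 0,"ty": 0,"tz": 0,"rx": 0,"ry": 0,"rz": 0,"fingers": 0.14},
    {"tx": 0,"ty": 0,"tz": 0,"rx": 0,"ry": 0,"rz": 0,"fingers": 0.14},
    {"tx": 0,"ty": 0,"tz": 0,"rx": 0,"ry": 0,"rz": 0,"fingers": 1},
    {"tx": 0,"ty": 0,"tz": 0,"rx": 0,"ry": 0,"rz": 0,"fingers": 1},
    {"tx": 0,"ty": 0,"tz": 0,"rx": 0,"ry": 0,"rz": 0,"fingers": 1},
    {"tx": 0,"ty": 0,"tz": 0,"rx": 0,"ry": 0,"rz": 0,"fingers": 1},
    {"tx": 0,"ty": 0,"tz": 0,"rx": 0,"ry": 0,"rz": 0,"fingers": 1}
  ]
}}

```text
time: 34.3
tcp_pos: [538.3, -345.1, 107.8]
orientation: [3.051, 0.748, 0.002]
force: [-1.0, 1.9, 6.7]
finger_gap: 25.9
grip_force: 30.0
```

Call:
{"name": "servo_tool", "arguments": {
  "steps": [
    {"tx": 0,"ty": 0,"tz": 1,"rx": 0,"ry": 0,"rz": 0,"fingers": 1},
    {"tx": 0,"ty": 0,"tz": 2,"rx": 0,"ry": 0,"rz": 0,"fingers": 1},
    {"tx": 0,"ty": 0,"tz": 3,"rx": 0,"ry": 0,"rz": 0,"fingers": 1},
    {"tx": 0,"ty": 0,"tz": 3,"rx": 0,"ry": 0,"rz": 0,"fingers": 1},
    {"tx": 0,"ty": 0,"tz": 3,"rx": 0,"ry": 0,"rz": 0,"fingers": 1},
    {"tx": 0,"ty": 0,"tz": 3,"rx": 0,"ry": 0,"rz": 0,"fingers": 1},
    {"tx": 0,"ty": 0,"tz": 1,"rx": 0,"ry": 0,"rz": 0,"fingers": 1},
    {"tx": 0,"ty": 0,"tz": 0,"rx": 0,"ry": 0,"rz": 0,"fingers": 1},
    {"tx": 0,"ty": 0,"tz": 0,"rx": 0,"ry": 0,"rz": 0,"fingers": 1}
  ]
}}

```text
time: 35.2
tcp_pos: [537.7, -344.8, 264.8]
orientation: [-3.05, -0.748, 0.002]
force: [-0.3, 0.0, -7.1]
finger_gap: 26.0
grip_force: 30.0
```

Call:
{"name": "servo_tool", "arguments": {
  "steps": [
    {"tx": 0,"ty": 1,"tz": 0,"rx": 0,"ry": 0,"rz": -0.035,"fingers": 1},
    {"tx": -0.4,"ty": 2,"tz": 0,"rx": 0,"ry": 0,"rz": -0.06,"fingers": 1},
    {"tx": -0.5,"ty": 3.5,"tz": 0,"rx": 0,"ry": 0,"rz": -0.06,"fingers": 1},
    {"tx": -0.5,"ty": 3.5,"tz": 0,"rx": 0,"ry": 0,"rz": -0.06,"fingers": 1},
    {"tx": -0.5,"ty": 3.5,"tz": 0,"rx": 0,"ry": 0,"rz": -0.06,"fingers": 1},
    {"tx": -0.5,"ty": 3.5,"tz": 0,"rx": 0,"ry": 0,"rz": -0.06,"fingers": 1},
    {"tx": -0.5,"ty": 3.5,"tz": 0,"rx": 0,"ry": 0,"rz": -0.06,"fingers": 1},
    {"tx": -0.5,"ty": 3.5,"tz": 0,"rx": 0,"ry": 0,"rz": -0.06,"fingers": 1},
    {"tx": -0.5,"ty": 3.5,"tz": 0,"rx": 0,"ry": 0,"rz": -0.06,"fingers": 1},
    {"tx": -0.5,"ty": 3.5,"tz": 0,"rx": 0,"ry": 0,"rz": -0.06,"fingers": 1},
    {"tx": -0.5,"ty": 3.5,"tz": 0,"rx": 0,"ry": 0,"rz": -0.06,"fingers": 1},
    {"tx": -0.5,"ty": 3.5,"tz": 0,"rx": 0,"ry": 0,"rz": -0.06,"fingers": 1},
    {"tx": -0.5,"ty": 3.5,"tz": 0,"rx": 0,"ry": 0,"rz": -0.06,"fingers": 1},
    {"tx": -0.5,"ty": 3.5,"tz": 0,"rx": 0,"ry": 0,"rz": -0.06,"fingers": 1},
    {"tx": -0.5,"ty": 3.5,"tz": 0,"rx": 0,"ry": 0,"rz": -0.06,"fingers": 1},
    {"tx": -0.4,"ty": 2,"tz": 0,"rx": 0,"ry": 0,"rz": -0.04,"fingers": 1},
    {"tx": 0,"ty": 0.7,"tz": 0,"rx": 0,"ry": 0,"rz": 0,"fingers": 1},
    {"tx": 0,"ty": 0,"tz": 0,"rx": 0,"ry": 0,"rz": 0,"fingers": 1},
    {"tx": 0,"ty": 0,"tz": 0,"rx": 0,"ry": 0,"rz": 0,"fingers": 1},
    {"tx": 0,"ty": 0,"tz": 0,"rx": 0,"ry": 0,"rz": 0,"fingers": 1}
  ]
}}

```text
time: 37.2
tcp_pos: [465.2, 166.1, 266.3]
orientation: [3.067, -0.678, -0.0]
force: [-0.4, -0.7, -6.3]
finger_gap: 26.2
grip_force: 30.0
```

```bash
python3 st.py
```

```text
37.2 tcp [465.2 166.1 266.3] psi -2.0056 tilt [-0. -0.] gap 26.2 grip 30.0 F [-0.4 -0.7 -6.3] q [ 0.29 -0.29  1.75 -0.    1.69  2.3 ]
```

Call:
{"name": "servo_tool", "arguments": {
  "steps": [
    {"tx": 0,"ty": 0,"tz": -1,"rx": 0,"ry": 0,"rz": 0,"fingers": 1},
    {"tx": 0,"ty": 0,"tz": -2,"rx": 0,"ry": 0,"rz": 0,"fingers": 1},
    {"tx": 0,"ty": 0,"tz": -3,"rx": 0,"ry": 0,"rz": 0,"fingers": 1},
    {"tx": 0,"ty": 0,"tz": -2,"rx": 0,"ry": 0,"rz": 0,"fingers": 1},
    {"tx": 0,"ty": 0,"tz": -1,"rx": 0,"ry": 0,"rz": 0,"fingers": 1},
    {"tx": 0,"ty": 0,"tz": -1,"rx": 0,"ry": 0,"rz": 0,"fingers": 1},
    {"tx": 0,"ty": 0,"tz": -0.5,"rx": 0,"ry": 0,"rz": 0,"fingers": 1},
    {"tx": 0,"ty": 0,"tz": -0.5,"rx": 0,"ry": 0,"rz": 0,"fingers": 1},
    {"tx": 0,"ty": 0,"tz": -0.5,"rx": 0,"ry": 0,"rz": 0,"fingers": 1},
    {"tx": 0,"ty": 0,"tz": -0.5,"rx": 0,"ry": 0,"rz": 0,"fingers": 1},
    {"tx": 0,"ty": 0,"tz": -0.5,"rx": 0,"ry": 0,"rz": 0,"fingers": 1},
    {"tx": 0,"ty": 0,"tz": 0,"rx": 0,"ry": 0,"rz": 0,"fingers": 1},
    {"tx": 0,"ty": 0,"tz": 0,"rx": 0,"ry": 0,"rz": 0,"fingers": 1}
  ]
}}

```text
time: 38.5
tcp_pos: [465.0, 167.0, 141.7]
orientation: [3.068, -0.677, 0.0]
force: [0.2, -1.1, -6.4]
finger_gap: 26.3
grip_force: 30.0
```

Call:
{"name": "servo_tool", "arguments": {
  "steps": [
    {"tx": 0,"ty": 0,"tz": -0.5,"rx": 0,"ry": 0,"rz": 0,"fingers": 1},
    {"tx": 0,"ty": 0,"tz": -0.7,"rx": 0,"ry": 0,"rz": 0,"fingers": 1},
    {"tx": 0,"ty": 0,"tz": -0.7,"rx": 0,"ry": 0,"rz": 0,"fingers": 1},
    {"tx": 0,"ty": 0,"tz": -0.6,"rx": 0,"ry": 0,"rz": 0,"fingers": 1},
    {"tx": 0,"ty": 0,"tz": -0.4,"rx": 0,"ry": 0,"rz": 0,"fingers": 1},
    {"tx": 0,"ty": 0,"tz": -0.2,"rx": 0,"ry": 0,"rz": 0,"fingers": 1},
    {"tx": 0,"ty": 0,"tz": 0,"rx": 0,"ry": 0,"rz": 0,"fingers": 1},
    {"tx": 0,"ty": 0,"tz": 0,"rx": 0,"ry": 0,"rz": 0,"fingers": 1}
  ]
}}

```text
time: 39.3
tcp_pos: [465.1, 167.0, 110.8]
orientation: [-3.068, 0.677, -0.0]
force: [0.3, 0.1, -5.8]
finger_gap: 26.0
grip_force: 30.0
```

Release, retreat up and aside, then look.

Call:
{"name": "servo_tool", "arguments": {
  "steps": [
    {"tx": 0,"ty": 0,"tz": -0.2,"rx": 0,"ry": 0,"rz": 0,"fingers": 1},
    {"tx": 0,"ty": 0,"tz": 0,"rx": 0,"ry": 0,"rz": 0,"fingers": 1},
    {"tx": 0,"ty": 0,"tz": 0,"rx": 0,"ry": 0,"rz": 0,"fingers": 0.14},
    {"tx": 0,"ty": 0,"tz": 0,"rx": 0,"ry": 0,"rz": 0,"fingers": 0.14},
    {"tx": 0,"ty": 0,"tz": 0,"rx": 0,"ry": 0,"rz": 0,"fingers": 0.14},
    {"tx": 0,"ty": 0,"tz": 0,"rx": 0,"ry": 0,"rz": 0,"fingers": 0.14},
    {"tx": 0,"ty": 0,"tz": 1,"rx": 0,"ry": 0,"rz": 0,"fingers": 0.14},
    {"tx": 0,"ty": 0,"tz": 2,"rx": 0,"ry": 0,"rz": 0,"fingers": 0.14},
    {"tx": 0,"ty": 0,"tz": 3,"rx": 0,"ry": 0,"rz": 0,"fingers": 0.14},
    {"tx": 0,"ty": 0,"tz": 4,"rx": 0,"ry": 0,"rz": 0,"fingers": 0.14},
    {"tx": 0,"ty": 0,"tz": 4,"rx": 0,"ry": 0,"rz": 0,"fingers": 0.14},
    {"tx": 0,"ty": -3,"tz": 3,"rx": 0,"ry": 0,"rz": 0,"fingers": 0.14},
    {"tx": 0,"ty": -4,"tz": 2,"rx": 0,"ry": 0,"rz": 0,"fingers": 0.14},
    {"tx": 0,"ty": -4,"tz": 0,"rx": 0,"ry": 0,"rz": 0,"fingers": 0.14},
    {"tx": 0,"ty": -4,"tz": 0,"rx": 0,"ry": 0,"rz": 0,"fingers": 0.14},
    {"tx": 0,"ty": -3,"tz": 0,"rx": 0,"ry": 0,"rz": 0,"fingers": 0.14},
    {"tx": 0,"ty": 0,"tz": 0,"rx": 0,"ry": 0,"rz": 0,"fingers": 0.14},
    {"tx": 0,"ty": 0,"tz": 0,"rx": 0,"ry": 0,"rz": 0,"fingers": 0.14}
  ]
}}

```text
time: 41.1
tcp_pos: [464.9, -13.3, 299.3]
orientation: [-3.067, 0.679, -0.001]
force: [-0.3, 0.2, -0.4]
finger_gap: 40.2
grip_force: 0.0
```

```bash
python3 st.py; python3 - <<'E'
from h import *
p=[536.9,324.6,1.138]
out=[]
for n,b in(('side',(190,40,390,240)),('scene',(300,130,500,330))):
    im=ctrl.read_camera(n); overlay(im,cam(n),p,True,'pics/t.png',b,2); out.append(cv2.imread('pics/t.png'))
cv2.imwrite('pics/w11.png',np.hstack(out))
E
```

```text
41.1 tcp [464.9 -13.3 299.3] psi -2.0065 tilt [0.001 0.   ] gap 40.2 grip 0.0 F [-0.3  0.2 -0.4] q [-0.08 -0.36  1.74  0.    1.75  1.92]
```

View pics/w11.png

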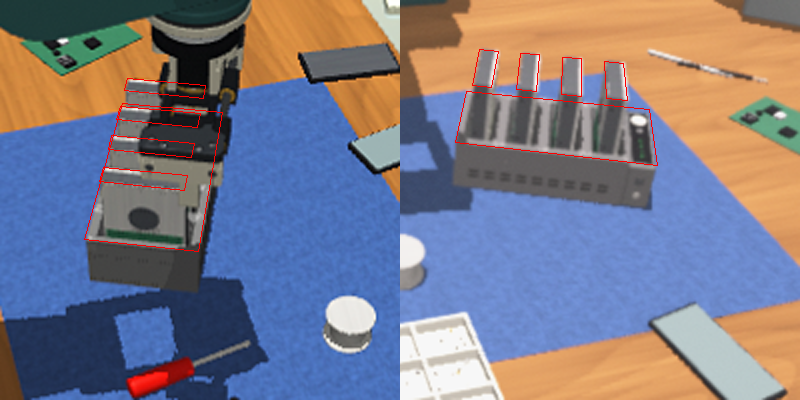

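All four disk tops match the model of seated disks (157 mm high) in both views, and the screwdriver and reel have not moved. I'll hand it in.

```bash
python3 -c "
from plant import ctrl
print(ctrl.job_done())"
```

```text
the job is handed in; nothing more can be done
None
```

All four disks stand fully down in the grey dock's bays 1 to 4 in their original order, with the screwdriver, reel and turquoise look-alikes untouched; I handed the job in at about 41 s, and no verdict came back.

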